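Return the check weights to their block

ROBOT

A 6-joint arm with a two-finger parallel gripper is mounted at the origin on a cart in front of the work surface, level with it; the furniture and walls round the work are solid. World frame = base frame: x ahead of the robot, y to its left, z up, the work surface at z = 0. Lengths are in m, angles in degrees, forces in N, time in s.
With the tool pointing down it reaches from about 0.3 to 0.75 m from the base axis. Payload 8.5 kg.
Tool frame: the origin (TCP) lies midway between the tips of the shut fingers; the grasp point (between the pads) lies 19 mm behind it (env.pinch_z is the z of the grasp point in the tool frame, in m); z points along the fingers, y is the line along which they close (so a half turn about z gives the same grasp; the last joint's range is limited). The gripper opens to 85 mm and grips with 20 to 120 N. Pads are 22 mm wide; open, the fingers measure 114 mm over their backs; the gripper's body (76 mm by 85 mm) begins 54 mm behind the grasp point. The pads swing forward as they close: fully open they stand 13 mm farther back than shut.
Start: joints at [-79.601, 21.807, 74.336, -0, 83.858, -12.336], TCP at [0.213, -0.507, 0.231] pointing down, gripper open.
Joint ranges: [-178.18, 178.18], [-50.72, 133.34], [12.68, 142.11], [-81.47, 261.47], [9.98, 163.14], [-165.26, 165.26]. Speed limits (degrees/s): [136.94, 136.94, 180, 180, 180, 180].

INTERFACE

Orientations are given as a 3x3 rotation matrix whose columns are the frame's x, y, z axes.
In Python, from rig import env gives the robot as it stands.
- The arm moves only by the tool arm_command, never from a script. Its argument "deltas" is a list of rows, each an object of numbers: "rx", "ry", "rz": the turn, a rotation vector about the tool's x, y, z in rad; "dx", "dy", "dz": the shift along the tool's x, y, z in m; "fingers": the finger opening in m, from 0 to 0.0854. In form: [{"rx": .., "ry": .., "rz": .., "dx": .., "dy": .., "dz": .., "fingers": ..}, ...]. A call has 1 to 12 rows; each row shifts and turns the commanded pose from where the row before left it, along the tool's axes as they then stand; what a row does not reach is not made up. A row lasts 1/10 s, in which the tool goes at most 50 mm and 8.59 degrees, less where a joint would pass 70% of its speed; a pose out of reach is approached as far as the arm can. A call is refused whole if a number of a shift passes 0.05 or a number of a turn 0.15, either way. A call with a gripper value outside its range is refused whole. The fingers move at their own pace and stop on an object; "squeeze" is the grip in N (left out, the last holds). Time passes only in rows, so rows that do not move let the fingers close. It gives the time, the measured TCP pose, the force, the opening and the grip force at its end, in the units of the state.
- env.observe(): the state, without advancing time (a new reading comes with each control period).
- env.get_image(name): name is "side" or "top" or "wrist"; returns a dict with "color" (400x640x3 uint8, blue, green, red), "camera_matrix" (3x3 intrinsics, pixels), "eye" and "orientation" of the camera in the world. Camera axes: x right, y up, looking along -z (the intrinsics and any distortion apply to the point x, -y, -z); pixel columns grow to the right and rows downward; lengths in m; the calibration is good to about 2 mm. A picture is of the moment at which its call begins. There is no depth.
- env.close_job(): hands the job in; it is judged then, once.
Trained networks look in a picture, given as the dict that the camera call returned (one of the last four; its "shot" number tells which), for a name from the list of things; names that differ only in an ending like _2 or _b are one class to them, and where a whole thing is asked for, a point or a joint stands for the part that bears it (a point fixed in the world has none). Each returns a list of dicts, best first, with "p" (0 to 1); they miss things now and then, are a little off and sometimes report something else, mostly with a low value. They report only what shows in the picture. A call takes as long as a camera call. They do not tell look-alikes from the thing itself.
- env.look_for(query, picture): "box" ([left, top, right, bottom] in pixels, round what is visible of it).
- env.tip_of(query, picture): "location" ([column, row] in pixels: a listed point, or the origin of a listed thing).
The state is a dict: "time_s": time; "q": joint angles; "qvel": joint speeds; "joint_efforts": joint torques, N m; "position": TCP position; "tool_rot": TCP orientation; "ft_force": force on the tool from outside, world axes, zero at the start; "wrist_torque": the same for the moment, N m; "grip_width": finger opening in m; "gripper_force": force on a finger pad.
Only numpy, scipy, OpenCV 4.12 (cv2) and the standard library are available. Lean on these libraries where they do the work, as an engineer would, in place of code of your own. Each camera call takes 0.05 s, during which the arm holds its last target. There are 200 camera calls.

TASK

The balance check is finished: put the four steel check weights back in their wooden block, each upright and right down in the seat of its own size, so that they stand in a row from largest to smallest. Set them down rather than dropping them, knock none over, and leave the small glass jar and the beaker where they stand.

Things in the scene. Friction and masses are not known exactly. Their poses are not given: they have to be found in the camera images.
- weight_500: The largest of four polished steel check weights (500 g), upright: round body 40 mm across, 40 mm high; on it a thin neck 7 mm high; then a round knob 24 mm across, 13 mm high, to take from above; 60 mm high in all. Origin: centre of its underside, z up its axis. Starts on the worktop in front of the balance.
- weight_200: The second largest of four polished steel check weights (200 g), upright: round body 29 mm across, 31 mm high; on it a thin neck 6 mm high; then a round knob 18 mm across, 11 mm high, to take from above; 48 mm high in all. Origin: centre of its underside, z up its axis. Starts on the plate (47 mm up) of the balance, a fixed grey box 205 x 194 x 52 mm.
- weight_100: The third largest of four polished steel check weights (100 g), upright: round body 22 mm across, 26 mm high; on it a thin neck 5 mm high; then a round knob 15 mm across, 10 mm high, to take from above; 41 mm high in all. Origin: centre of its underside, z up its axis. Starts on the worktop in front of the balance.
- weight_50: The smallest of four polished steel check weights (50 g), upright: round body 16 mm across, 21 mm high; on it a thin neck 4 mm high; then a round knob 12 mm across, 8 mm high, to take from above; 33 mm high in all. Origin: centre of its underside, z up its axis. Starts on the worktop in front of the balance.
- seat_500: The largest of four round seats, 45 mm across, sunk 12 mm into the top of the fixed wooden block (82 x 235 x 24 mm high), with 4 mm chamfered mouth; fits the largest weight with 2.5 mm to spare all round. Origin: centre of the seat's floor; z up; y along the row of seats, from smallest to largest. Neighbouring centres are 60, 50, 44 mm apart.
- seat_200: The second largest of four round seats, 34 mm across, sunk 12 mm into the top of the fixed wooden block (82 x 235 x 24 mm high), with 4 mm chamfered mouth; fits the second largest weight with 2.5 mm to spare all round. Origin: centre of the seat's floor; z up; y along the row of seats, from smallest to largest.
- seat_100: The third largest of four round seats, 27 mm across, sunk 12 mm into the top of the fixed wooden block (82 x 235 x 24 mm high), with 4 mm chamfered mouth; fits the third largest weight with 2.5 mm to spare all round. Origin: centre of the seat's floor; z up; y along the row of seats, from smallest to largest.
- seat_50: The smallest of four round seats, 21 mm across, sunk 12 mm into the top of the fixed wooden block (82 x 235 x 24 mm high), with 4 mm chamfered mouth; fits the smallest weight with 2.5 mm to spare all round. Origin: centre of the seat's floor; z up; y along the row of seats, from smallest to largest.
- weighing_bottle: Small open clear glass jar, 34 mm across and 40 mm high, on the worktop; a bystander. Origin: centre of its underside.
- beaker_100: Low clear glass beaker with a spout, 54 x 58 mm and 70 mm high, on the worktop; a bystander. Origin: centre of its underside.
Things that resemble listed ones, but are neither listed nor needed, are in the scene too. Leave any pink look-alike of the weight_200 alone.

How it is judged (in metres and radians):
At the end, for the whole second after the job is handed in: Every weight stands upright (within 0.08 rad) and at rest in the seat of its own size, its axis within 5 mm of the seat's centre and its underside within 3 mm of the seat's floor (horizontal distance between weight_500 and seat_500 below 0.005 m and z of weight_500 in the frame of seat_500 between -0.003 and 0.003 m and angle between each of weight_500, weight_200, weight_100, weight_50's own z axis and vertical below 0.08 rad and linear speed of each of weight_500, weight_200, weight_100, weight_50 below 0.02 m/s and angular speed of each of weight_500, weight_200, weight_100, weight_50 below 0.2 rad/s and horizontal distance between weight_200 and seat_200 below 0.005 m and z of weight_200 in the frame of seat_200 between -0.003 and 0.003 m and horizontal distance between weight_100 and seat_100 below 0.005 m and z of weight_100 in the frame of seat_100 between -0.003 and 0.003 m and horizontal distance between weight_50 and seat_50 below 0.005 m and z of weight_50 in the frame of seat_50 between -0.003 and 0.003 m); the robot touches nothing.
It fails at once if a weight is knocked over (angle between any of weight_500, weight_200, weight_100, weight_50's own z axis and vertical above 0.7 rad).
It fails at once if a weight is dropped: it falls, out of the grip, faster than 0.6 m/s (about 2 cm of free fall) ((linear speed of weight_500 above 0.6 m/s and contact force between weight_500 and the fingers below 0.05 N) or (linear speed of weight_200 above 0.6 m/s and contact force between weight_200 and the fingers below 0.05 N) or (linear speed of weight_100 above 0.6 m/s and contact force between weight_100 and the fingers below 0.05 N) or (linear speed of weight_50 above 0.6 m/s and contact force between weight_50 and the fingers below 0.05 N)).
It fails at once if the small glass jar or the beaker is moved more than 15 mm (distance of any of weighing_bottle, beaker_100 from where it was at the start of the episode above 0.015 m).
It also fails if it takes over 109 s, if anything falls off the work surface, if the arm or the gripper's body presses on something with over 40 N, if the wrist force passes 120 N, or if a joint passes its speed limit or range.

## Working session

There is one attempt and no reset: what is moved stays moved. The work goes in short steps, Python scripts to look and compute and a tool call to move; the robot and the scene stay as the last step left them, time stands still between calls to the robot, and variables do not carry over. Pictures are saved under pics/ and viewed, at most 17 in all, crops included, and the job is handed in when it is done.

Besides the shell and the picture viewer there is one more tool, called after "Call:" in YAML: its name, and indented under it one key for each argument. arm_command: Moves the arm, as the interface text tells. Its arguments: {"type":"object","properties":{"deltas":{"type":"array"},"squeeze":{"type":"number"}},"required":["deltas"]}

```bash
mkdir -p pics; ls; cat > h.py <<'E'
import numpy as np, cv2
from rig import env
def save(p,f): cv2.imwrite(f,p["color"])
def ray(p,uv):
    K=np.array(p["camera_matrix"]);d=np.linalg.solve(K,[uv[0],uv[1],1.]);d=np.array([d[0],-d[1],-d[2]])
    return np.array(p["eye"]),np.array(p["orientation"])@d
def at(p,uv,z):
    e,d=ray(p,uv);return e+d*(z-e[2])/d[2]
def proj(p,X):
    c=np.array(p["orientation"]).T@(np.array(X)-p["eye"]);v=np.array(p["camera_matrix"])@[c[0],-c[1],-c[2]];return v[:2]/v[2]
E
python3 - <<'E'
from h import *
a=env.get_image("top");b=env.get_image("side");save(a,"pics/top0.png");save(b,"pics/side0.png")
s=env.observe();print(s["time_s"],s["tool_rot"],s["position"],env.pinch_z)
print({k:a[k] for k in a if k!="color"},b["eye"])
Z={"weight_200":.047,"seat_500":.012,"seat_200":.012,"seat_100":.012,"seat_50":.012}
for n in "weight_500 weight_200 weight_100 weight_50 seat_500 seat_200 seat_100 seat_50 weighing_bottle beaker_100".split():
    for nm,p in(("top",a),("side",b)):
        for d in env.tip_of(n,p)[:3]: print(n,nm,round(d["p"],2),np.round(d["location"]),np.round(at(p,d["location"],Z.get(n,0)),4))
E
```

```text
pics
0.1 [[ 9.22312354e-01  3.86445168e-01 -2.30265806e-04]
 [ 3.86445118e-01 -9.22311440e-01  1.33333050e-03]
 [ 3.02882340e-04 -1.31873229e-03 -9.99999085e-01]] [ 0.21250028 -0.50700617  0.23075685] -0.0187
{'camera_matrix': array([[461.38230745,   0.        , 319.56824431],
       [  0.        , 461.38230745, 203.49192053],
       [  0.        ,   0.        ,   1.        ]]), 'eye': array([ 0.45996631, -0.02556638,  1.3790871 ]), 'orientation': array([[-0.01501932,  0.99426546, -0.1058802 ],
       [-0.99978016, -0.01338383,  0.01614037],
       [ 0.01463073,  0.10609934,  0.99424789]]), 'shot': 1} [0.35939511 1.01277859 0.65698995]
weight_500 top 0.67 [317. 261.] [ 0.4357 -0.0369  0.    ]
weight_500 top 0.66 [336. 153.] [ 0.7594 -0.1009  0.    ]
weight_500 top 0.47 [394. 256.] [ 0.4455 -0.2681  0.    ]
weight_500 side 0.75 [371. 233.] [ 0.4436 -0.033   0.    ]
weight_500 side 0.61 [379. 209.] [ 0.4359 -0.1597  0.    ]
weight_500 side 0.55 [308. 180.] [ 0.6617 -0.2962  0.    ]
weight_200 top 0.67 [317. 261.] [ 0.4365 -0.0365  0.047 ]
weight_200 top 0.66 [336. 153.] [ 0.7492 -0.098
[... 1738 characters left out ...]
ide 0.59 [355. 308.] [0.4442 0.2624 0.012 ]
seat_100 side 0.59 [334. 295.] [0.4903 0.233  0.012 ]
seat_100 side 0.58 [320. 278.] [0.5295 0.1842 0.012 ]
seat_50 top 0.66 [227. 244.] [0.4884 0.2277 0.012 ]
seat_50 top 0.5 [218. 257.] [0.4517 0.2538 0.012 ]
seat_50 top 0.47 [245. 231.] [0.528 0.175 0.012]
seat_50 side 0.59 [355. 308.] [0.4442 0.2624 0.012 ]
seat_50 side 0.59 [334. 295.] [0.4903 0.233  0.012 ]
seat_50 side 0.58 [320. 278.] [0.5295 0.1842 0.012 ]
weighing_bottle top 0.66 [297. 184.] [0.6684 0.0186 0.    ]
weighing_bottle side 0.62 [273. 235.] [0.6809 0.0194 0.    ]
beaker_100 top 0.78 [433. 260.] [ 0.4331 -0.3826  0.    ]
beaker_100 side 0.67 [388. 174.] [ 0.4299 -0.385   0.    ]
```

```bash
python3 - <<'E'
import cv2
a=cv2.imread("pics/top0.png")[110:310,180:447];cv2.imwrite("pics/top0c.png",cv2.resize(a,None,fx=3,fy=3,interpolation=2)[:600,:800])
a=cv2.imread("pics/side0.png")[120:340,220:513];cv2.imwrite("pics/side0c.png",cv2.resize(a,None,fx=2.7,fy=2.7,interpolation=2)[:600,:800])
E
```

```text
(no output)
```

View pics/top0c.png

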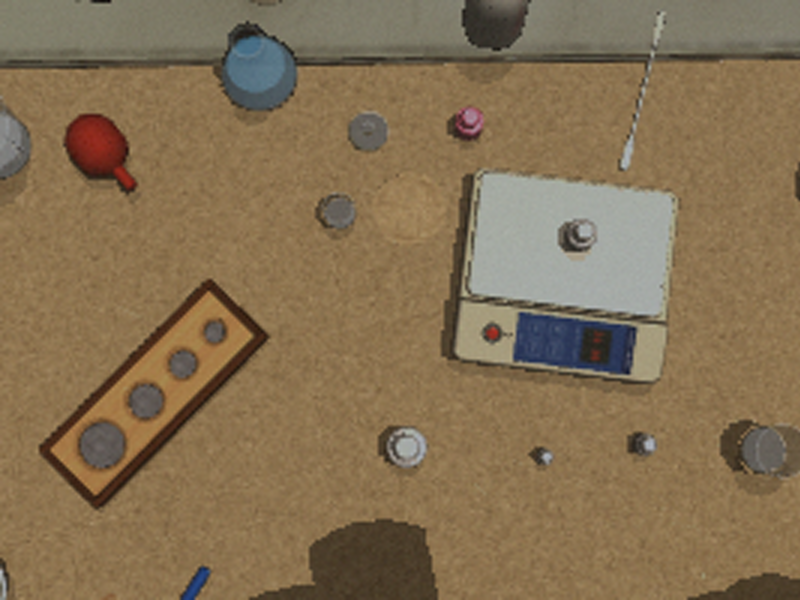

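View pics/side0c.png

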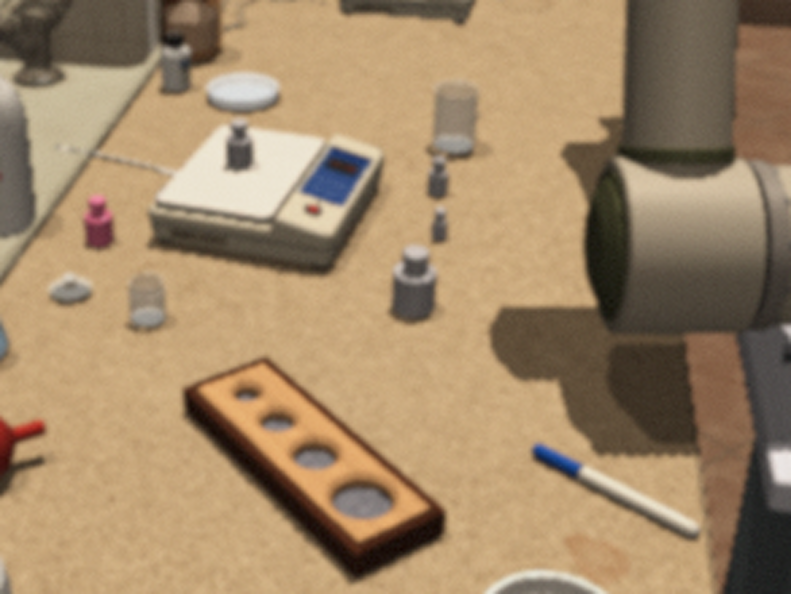

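The top view (offset 180,110, scale 3) shows:
- **Weights:** weight_500 at crop (406,448), weight_50 at (543,456), weight_100 at (643,444), and weight_200 on the balance at (580,234).
- **Look-alike:** the pink one is at (469,122).
- **Seats:** a row from (102,444) to (215,330).
- **Glassware:** the jar is at (337,212) and the beaker at (762,450).

I'll turn the tool so it closes across the row of seats.

```bash
cat >> h.py <<'E'
def go(xyz,yaw=None,pr=True):
    "tool-frame shift to world TCP xyz; rz to yaw of tool y axis (deg)"
    s=env.observe();R=np.array(s["tool_rot"]);d=R.T@(np.array(xyz)-s["position"])
    a=np.degrees(np.arctan2(R[1,1],R[0,1]))
    print("t",round(s["time_s"],1),"TCP",np.round(s["position"],4),"yaw",round(a,2),"shift",np.round(d,4),"| rz",None if yaw is None else np.round(-np.radians(yaw-a),4), "tilt",np.round(R[:2,2],4),"w",round(s["grip_width"],4),"F",np.round(s["gripper_force"],1))
    return d
E
python3 - <<'E'
from h import *
p=env.get_image("top");q=env.get_image("side")
o=lambda c:(c[0]/3+180-.33,c[1]/3+110-.33)
for n,c,z in(("500",(406,448),.06),("50",(544,456),.033),("100",(645,442),.041),("200",(583,230),.095)):
    print(n,at(p,o(c),z).round(4))
S=np.array([at(p,o(c),.024)[:2] for c in((102,444),(147,401),(183,363),(215,330))]);print(S.round(4))
d=np.diff(S,axis=0);print(np.linalg.norm(d,axis=1),np.degrees(np.arctan2(S[0,1]-S[3,1],S[0,0]-S[3,0])))
go([.43,-.04,.2],45)
E
```

```text
500 [ 0.4422 -0.0316  0.06  ]
50 [ 0.4321 -0.165   0.033 ]
100 [ 0.4441 -0.2619  0.041 ]
200 [ 0.6432 -0.2004  0.095 ]
[[0.45   0.2627]
 [0.4909 0.2195]
 [0.5274 0.1847]
 [0.5592 0.1535]]
[0.05952521 0.05041211 0.04454129] 134.99288653934107
t 1.2 TCP [ 0.2125 -0.5073  0.2313] yaw -67.26 shift [ 0.3811 -0.3469  0.0313] | rz -1.9594 tilt [-0. -0.] w 0.0852 F 0.0
```

Call:
arm_command:
  deltas:
    - {"rz":-0.14,"fingers":0.055}
    - {"rz":-0.14}
    - {"rz":-0.14}
    - {"rz":-0.14}
    - {"rz":-0.14}
    - {"rz":-0.14}
    - {"rz":-0.14}

```text
invalid input
```

Call:
arm_command:
  deltas:
    - {"rz":-0.14}
    - {"rz":-0.14}
    - {"rz":-0.14}
    - {"rz":-0.14}
    - {"rz":-0.14}
    - {"rz":-0.14}
    - {"rz":-0.14}
    - {"rz":0}

```text
invalid input
```

```bash
python3 - <<'E'
from h import *
go([.40,-.06,.25],45)
E
```

```text
t 1.2 TCP [ 0.2125 -0.5073  0.2313] yaw -67.26 shift [ 0.3457 -0.3401 -0.0187] | rz -1.9594 tilt [-0. -0.] w 0.0852 F 0.0
```

Call:
arm_command:
  deltas:
    - {"rx":0,"ry":0,"rz":-0.14,"dx":0,"dy":0,"dz":0,"fingers":0.055}
    - {"rx":0,"ry":0,"rz":-0.14,"dx":0,"dy":0,"dz":0,"fingers":0.055}
    - {"rx":0,"ry":0,"rz":-0.14,"dx":0,"dy":0,"dz":0,"fingers":0.055}
    - {"rx":0,"ry":0,"rz":-0.14,"dx":0,"dy":0,"dz":0,"fingers":0.055}
    - {"rx":0,"ry":0,"rz":-0.14,"dx":0,"dy":0,"dz":0,"fingers":0.055}
    - {"rx":0,"ry":0,"rz":-0.14,"dx":0,"dy":0,"dz":0,"fingers":0.055}
    - {"rx":0,"ry":0,"rz":-0.14,"dx":0,"dy":0,"dz":0,"fingers":0.055}

```text
time_s: 1.9
position: [0.2125, -0.5073, 0.2313]
tool_rot: [[0.187, 0.982, -0.0], [0.982, -0.187, 0.0], [0.0, -0.0, -1.0]]
ft_force: [0.2, -0.8, -0.6]
grip_width: 0.0551
gripper_force: 0.0
```

Call:
arm_command:
  deltas:
    - {"rx":0,"ry":0,"rz":-0.14,"dx":0,"dy":0,"dz":0,"fingers":0.055}
    - {"rx":0,"ry":0,"rz":-0.14,"dx":0,"dy":0,"dz":0,"fingers":0.055}
    - {"rx":0,"ry":0,"rz":-0.14,"dx":0,"dy":0,"dz":0,"fingers":0.055}
    - {"rx":0,"ry":0,"rz":-0.14,"dx":0,"dy":0,"dz":0,"fingers":0.055}
    - {"rx":0,"ry":0,"rz":-0.14,"dx":0,"dy":0,"dz":0,"fingers":0.055}
    - {"rx":0,"ry":0,"rz":-0.14,"dx":0,"dy":0,"dz":0,"fingers":0.055}
    - {"rx":0,"ry":0,"rz":-0.14,"dx":0,"dy":0,"dz":0,"fingers":0.055}
    - {"rx":0,"ry":0,"rz":0,"dx":0,"dy":0,"dz":0,"fingers":0.055}

```text
time_s: 2.7
position: [0.2125, -0.5073, 0.2313]
tool_rot: [[-0.708, 0.706, 0.0], [0.706, 0.708, 0.0], [0.0, 0.0, -1.0]]
ft_force: [0.1, 0.4, -0.4]
grip_width: 0.0551
gripper_force: 0.0
```

```bash
python3 - <<'E'
from h import *
go([.40,-.06,.25],45)
E
```

```text
t 2.7 TCP [ 0.2125 -0.5073  0.2313] yaw 45.1 shift [ 0.1829  0.4491 -0.0187] | rz 0.0018 tilt [0. 0.] w 0.0551 F 0.0
```

Call:
arm_command:
  deltas:
    - {"rx":0,"ry":0,"rz":0,"dx":0.0152,"dy":0.0374,"dz":-0.0015,"fingers":0.055}
    - {"rx":0,"ry":0,"rz":0,"dx":0.0152,"dy":0.0374,"dz":-0.0015,"fingers":0.055}
    - {"rx":0,"ry":0,"rz":0,"dx":0.0152,"dy":0.0374,"dz":-0.0015,"fingers":0.055}
    - {"rx":0,"ry":0,"rz":0,"dx":0.0152,"dy":0.0374,"dz":-0.0015,"fingers":0.055}
    - {"rx":0,"ry":0,"rz":0,"dx":0.0152,"dy":0.0374,"dz":-0.0015,"fingers":0.055}
    - {"rx":0,"ry":0,"rz":0,"dx":0.0152,"dy":0.0374,"dz":-0.0015,"fingers":0.055}
    - {"rx":0,"ry":0,"rz":0,"dx":0.0152,"dy":0.0374,"dz":-0.0015,"fingers":0.055}
    - {"rx":0,"ry":0,"rz":0,"dx":0.0152,"dy":0.0374,"dz":-0.0015,"fingers":0.055}
    - {"rx":0,"ry":0,"rz":0,"dx":0.0152,"dy":0.0374,"dz":-0.0015,"fingers":0.055}
    - {"rx":0,"ry":0,"rz":0,"dx":0.0152,"dy":0.0374,"dz":-0.0015,"fingers":0.055}
    - {"rx":0,"ry":0,"rz":0,"dx":0.0152,"dy":0.0374,"dz":-0.0015,"fingers":0.055}
    - {"rx":0,"ry":0,"rz":0,"dx":0.0152,"dy":0.0374,"dz":-0.0015,"fingers":0.055}

```text
time_s: 3.9
position: [0.401, -0.0592, 0.2496]
tool_rot: [[-0.704, 0.71, 0.001], [0.71, 0.704, -0.0], [-0.001, 0.0, -1.0]]
ft_force: [0.7, -0.9, 0.2]
grip_width: 0.0548
gripper_force: 0.0
```

```bash
python3 - <<'E'
from h import *
p=env.get_image("wrist");save(p,"pics/w0.png");print(p["eye"],p["orientation"].round(3),p["camera_matrix"].round(1))
go([.4422,-.0316,.1])
for X in([.4422,-.0316,.06],[.4321,-.165,.033],[.4441,-.2619,.041]):print(proj(p,X))
E
```

```text
[ 0.34633471 -0.00535317  0.39271136] [[ 0.71  -0.673 -0.21 ]
 [ 0.705  0.677  0.213]
 [-0.001 -0.299  0.954]] [[283.7   0.  316.6]
 [  0.  283.7 200.8]
 [  0.    0.    1. ]]
t 4.0 TCP [ 0.4021 -0.0549  0.2499] yaw 44.99 shift [-0.0119  0.0444  0.15  ] | rz None tilt [0.0018 0.0019] w 0.0549 F 0.0
[357.78064058 186.39874308]
[279.7743925  242.40635842]
[239.89497093 293.34085469]
```

View pics/w0.png

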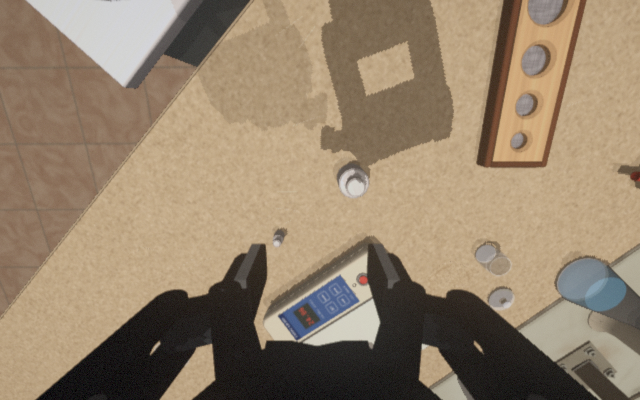

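The wrist view shows weight_500's knob at (356,184), weight_50 at (278,238), and the seats along the right edge from (548,5) to (519,140). Next I'll hover lower over weight_500.

Call:
arm_command:
  deltas:
    - {"rx":0,"ry":0,"rz":0,"dx":-0.004,"dy":0.015,"dz":0.03,"fingers":0.055}
    - {"rx":0,"ry":0,"rz":0,"dx":-0.004,"dy":0.015,"dz":0.03,"fingers":0.055}
    - {"rx":0,"ry":0,"rz":0,"dx":-0.004,"dy":0.014,"dz":0.03,"fingers":0.055}
    - {"rx":0,"ry":0,"rz":0,"dx":0,"dy":0,"dz":0.03,"fingers":0.055}
    - {"rx":0,"ry":0,"rz":0,"dx":0,"dy":0,"dz":0.02,"fingers":0.055}
    - {"rx":0,"ry":0,"rz":0,"dx":0,"dy":0,"dz":0,"fingers":0.055}
    - {"rx":0,"ry":0,"rz":0,"dx":0,"dy":0,"dz":0,"fingers":0.055}

```text
time_s: 4.65
position: [0.4405, -0.0383, 0.1099]
tool_rot: [[-0.706, 0.708, 0.0], [0.708, 0.706, -0.0], [-0.0, 0.0, -1.0]]
ft_force: [0.5, -0.3, 0.2]
grip_width: 0.0551
gripper_force: 0.0
```

```bash
python3 - <<'E'
from h import *
w=cv2.imread("pics/w0.png")
p=env.get_image("wrist");save(p,"pics/w1.png")
go([.4422,-.0316,.043],45)
for X in([.4422,-.0316,.06],[.4422,-.0316,.04],[.45,.2627,.024]):print(proj(p,X))
for d in env.tip_of("weight_500",p)[:3]:print(d["p"],d["location"],at(p,d["location"],0))
E
```

```text
t 4.7 TCP [ 0.4408 -0.0384  0.1104] yaw 44.94 shift [0.004  0.0058 0.0674] | rz -0.0011 tilt [ 0.0017 -0.0006] w 0.055 F 0.0
[326.19338221 217.30888971]
[325.40458953 208.36937311]
[ 664.84854253 -102.96806561]
0.59 [322.3, 194.6] [ 0.44112377 -0.03297701  0.        ]
0.44 [215.4, 272.9] [ 0.42310051 -0.1679965   0.        ]
```

View pics/w1.png

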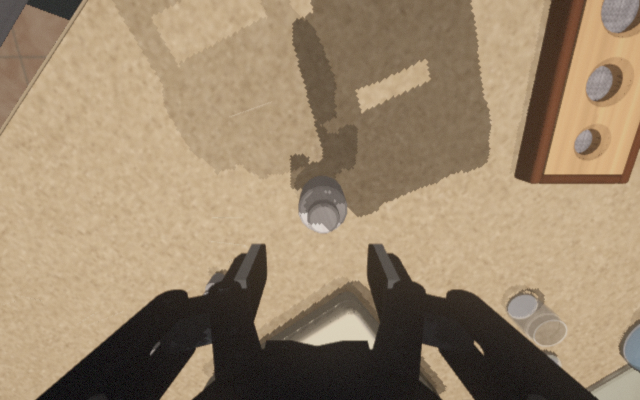

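Weight_500's knob top is at about (323,215), within 3 px of the prediction.

```bash
python3 - <<'E'
from h import *
p=env.get_image("wrist")
a=at(p,(323,215.5),.06);print(a, proj(p,env.observe()["position"]))
g=p["color"][170:245,290:356].copy();cv2.imwrite("pics/w1c.png",cv2.resize(g,None,fx=8,fy=8,interpolation=0))
go([(a[0]+.4422)/2,(a[1]-.0316)/2,.043],45)
E
```

```text
[ 0.4401654  -0.03257356  0.06      ] [318.31430967 254.65056637]
t 4.8 TCP [ 0.4408 -0.0384  0.1105] yaw 44.98 shift [0.0044 0.0047 0.0675] | rz -0.0004 tilt [ 0.0023 -0.0008] w 0.0546 F 0.0
```

View pics/w1c.png

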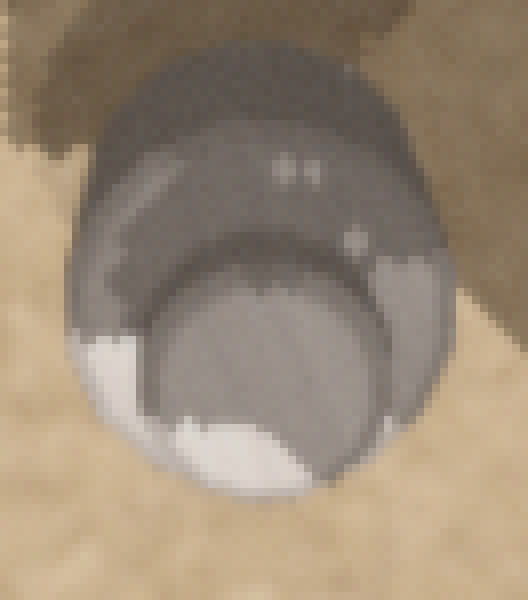

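The knob's top face is centred at (323.5,218.5), so the shift needed is about dx +3.5 mm and dy +4 mm.

Call:
arm_command:
  deltas:
    - {"rx":0,"ry":0,"rz":0,"dx":0.0035,"dy":0.004,"dz":0.02,"fingers":0.055}
    - {"rx":0,"ry":0,"rz":0,"dx":0,"dy":0,"dz":0.02,"fingers":0.055}
    - {"rx":0,"ry":0,"rz":0,"dx":0,"dy":0,"dz":0.015,"fingers":0.055}
    - {"rx":0,"ry":0,"rz":0,"dx":0,"dy":0,"dz":0.0125,"fingers":0.055}
    - {"rx":0,"ry":0,"rz":0,"dx":0,"dy":0,"dz":0,"fingers":0.055}
    - {"rx":0,"ry":0,"rz":0,"dx":0,"dy":0,"dz":0,"fingers":0.055}

```text
time_s: 5.4
position: [0.4411, -0.033, 0.0426]
tool_rot: [[-0.707, 0.707, 0.001], [0.707, 0.707, -0.0], [-0.001, 0.001, -1.0]]
ft_force: [0.0, 0.0, -0.4]
grip_width: 0.0547
gripper_force: 0.0
```

Call:
arm_command:
  deltas:
    - {"rx":0,"ry":0,"rz":0,"dx":0,"dy":0,"dz":0,"fingers":0.04}
    - {"rx":0,"ry":0,"rz":0,"dx":0,"dy":0,"dz":0,"fingers":0.03}
    - {"rx":0,"ry":0,"rz":0,"dx":0,"dy":0,"dz":0,"fingers":0.024}
    - {"rx":0,"ry":0,"rz":0,"dx":0,"dy":0,"dz":0,"fingers":0.015}
    - {"rx":0,"ry":0,"rz":0,"dx":0,"dy":0,"dz":0,"fingers":0.015}
    - {"rx":0,"ry":0,"rz":0,"dx":0,"dy":0,"dz":0,"fingers":0.015}
  squeeze: 30

```text
time_s: 6.0
position: [0.4412, -0.0328, 0.0425]
tool_rot: [[-0.707, 0.707, 0.002], [0.707, 0.707, -0.0], [-0.001, 0.001, -1.0]]
ft_force: [1.2, 1.5, 5.7]
grip_width: 0.0225
gripper_force: 29.1
```

Call:
arm_command:
  deltas:
    - {"rx":0,"ry":0,"rz":0,"dx":0,"dy":0,"dz":-0.005,"fingers":0.015}
    - {"rx":0,"ry":0,"rz":0,"dx":0,"dy":0,"dz":-0.015,"fingers":0.015}
    - {"rx":0,"ry":0,"rz":0,"dx":0,"dy":0,"dz":-0.025,"fingers":0.015}
    - {"rx":0,"ry":0,"rz":0,"dx":0,"dy":0,"dz":-0.02,"fingers":0.015}
    - {"rx":0,"ry":0,"rz":0,"dx":0,"dy":0,"dz":-0.01,"fingers":0.015}
  squeeze: 50

```text
time_s: 6.5
position: [0.4406, -0.0329, 0.1181]
tool_rot: [[-0.708, 0.707, 0.001], [0.707, 0.708, -0.001], [-0.001, 0.0, -1.0]]
ft_force: [0.4, 0.1, -4.1]
grip_width: 0.0217
gripper_force: 49.4
```

Call:
arm_command:
  deltas:
    - {"rx":0,"ry":0,"rz":0,"dx":0.01,"dy":0.01,"dz":0,"fingers":0.015}
    - {"rx":0,"ry":0,"rz":0,"dx":0.02,"dy":0.021,"dz":0,"fingers":0.015}
    - {"rx":0,"ry":0,"rz":0,"dx":0.025,"dy":0.027,"dz":0,"fingers":0.015}
    - {"rx":0,"ry":0,"rz":0,"dx":0.025,"dy":0.027,"dz":0,"fingers":0.015}
    - {"rx":0,"ry":0,"rz":0,"dx":0.025,"dy":0.027,"dz":0,"fingers":0.015}
    - {"rx":0,"ry":0,"rz":0,"dx":0.025,"dy":0.027,"dz":0,"fingers":0.015}
    - {"rx":0,"ry":0,"rz":0,"dx":0.025,"dy":0.027,"dz":0,"fingers":0.015}
    - {"rx":0,"ry":0,"rz":0,"dx":0.025,"dy":0.027,"dz":0,"fingers":0.015}
    - {"rx":0,"ry":0,"rz":0,"dx":0.015,"dy":0.015,"dz":0,"fingers":0.015}
    - {"rx":0,"ry":0,"rz":0,"dx":0.008,"dy":0.007,"dz":0,"fingers":0.015}
    - {"rx":0,"ry":0,"rz":0,"dx":0,"dy":0,"dz":0,"fingers":0.015}
    - {"rx":0,"ry":0,"rz":0,"dx":0,"dy":0,"dz":0,"fingers":0.015}

```text
time_s: 7.7
position: [0.4487, 0.2618, 0.1165]
tool_rot: [[-0.707, 0.707, -0.001], [0.707, 0.707, -0.001], [0.0, -0.001, -1.0]]
ft_force: [1.0, -0.3, -4.9]
grip_width: 0.022
gripper_force: 49.6
```

```bash
python3 - <<'E'
from h import *
p=env.get_image("wrist");save(p,"pics/w2.png")
go([.45,.2627,.0545],45)
S=[(.45,.2627),(.4909,.2195),(.5274,.1847),(.5592,.1535)]
for s in S: print(proj(p,[*s,.024]))
t=env.observe()["position"];print("knob",proj(p,t+[0,0,.0175]))
E
```

```text
t 7.8 TCP [0.4488 0.2616 0.1166] yaw 44.98 shift [-0.0001  0.0017  0.0621] | rz -0.0004 tilt [-0.0008 -0.0006] w 0.0221 F 49.6
[319.77188885 204.28254318]
[317.7778797  264.66036383]
[318.89361703 309.87011965]
[319.16882064 345.96336948]
knob [318.41828283 272.05817493]
```

View pics/w2.png

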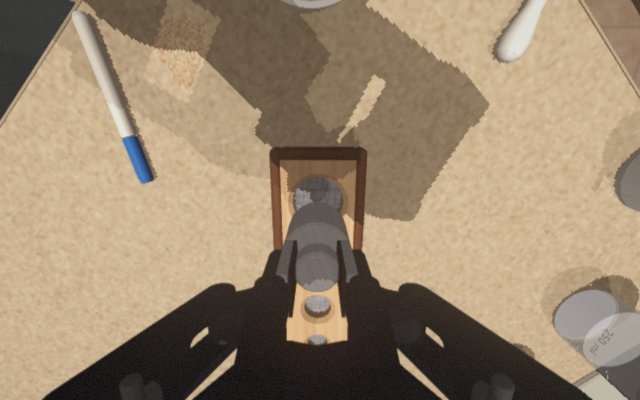

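Weight_500 hangs straight in the grip, with its knob at (317,270). Seat_500's rim is at about (318,200) behind it. I'll zoom in to align the two.

```bash
python3 - <<'E'
from h import *
g=cv2.imread("pics/w2.png")[140:300,260:380];cv2.imwrite("pics/w2c.png",cv2.resize(g,None,fx=3.75*1.33,fy=3.75,interpolation=2) if 0 else cv2.resize(g,None,fx=3.75,fy=3.75,interpolation=2))
E
```

```text
(no output)
```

View pics/w2c.png

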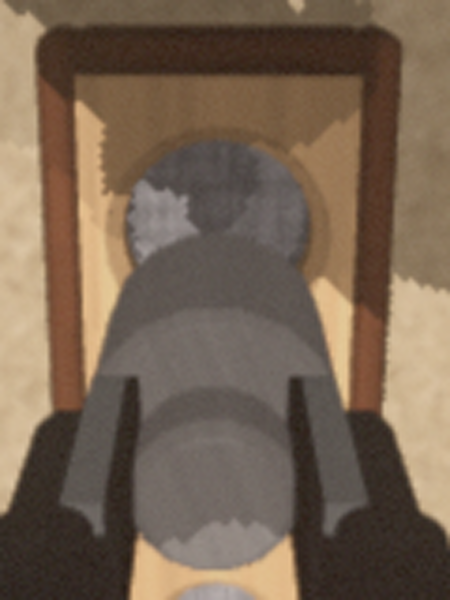

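```bash
cat >> h.py <<'E'
def tool(X):
    s=env.observe();return np.array(s["tool_rot"]).T@(np.array(X)-s["position"])
E
python3 - <<'E'
from h import *
p=env.get_image("wrist");z=env.observe()["position"][2]
o=lambda u,v:(u/3.75+260-.4,v/3.75+140-.4)
f=lambda c,z:(tool(at(p,o(*c),z))*1e3).round(1)
print("knob bottom",f((213,568),z+.0175),"(c-12)","top",f((213,437),z+.0175),"sides",f((133,500),z+.0175),f((293,500),z+.0175))
print("rim far",f((217,125),.024),"floor far",f((217,140),.012),"rim L R",f((106,225),.024),f((328,225),.024),"floor LR",f((126,225),.012),f((308,225),.012))
print("block end outer",f((217,28),.024),f((217,74),.024),"edges",f((48,200),.024),f((387,200),.024))
print("body bottom far",f((215,232),z-.0425),"body top far",f((215,308),z-.0025))
E
```

```text
knob bottom [-11.3  -1.1 -17.5] (c-12) top [  8.8  -1.1 -17.5] sides [ -0.7 -11.9 -17.5] [ -0.6   9.6 -17.5]
rim far [27.6 -0.5 92.7] floor far [ 21.5  -0.5 104.7] rim L R [  4.  -26.2  92.7] [ 4.1 25.3 92.7] floor LR [  0.3 -22.6 104.7] [  0.4  21.7 104.7]
block end outer [49.2 -0.5 92.7] [39.1 -0.5 92.7] edges [ 10.  -39.4  92.7] [10.1 38.7 92.7]
body bottom far [18.2 -0.9 42.5] body top far [19.1 -0.9  2.5]
```

Call:
arm_command:
  deltas:
    - {"rx":0,"ry":0,"rz":0,"dx":0.001,"dy":0.0007,"dz":0.01,"fingers":0.015}
    - {"rx":0,"ry":0,"rz":0,"dx":0,"dy":0,"dz":0.015,"fingers":0.015}
    - {"rx":0,"ry":0,"rz":0,"dx":0,"dy":0,"dz":0.015,"fingers":0.015}
    - {"rx":0,"ry":0,"rz":0,"dx":0,"dy":0,"dz":0.006,"fingers":0.015}
    - {"rx":0,"ry":0,"rz":0,"dx":0,"dy":0,"dz":0.004,"fingers":0.015}
    - {"rx":0,"ry":0,"rz":0,"dx":0,"dy":0,"dz":0.004,"fingers":0.015}
    - {"rx":0,"ry":0,"rz":0,"dx":0,"dy":0,"dz":0,"fingers":0.015}

```text
time_s: 8.5
position: [0.4487, 0.2638, 0.0627]
tool_rot: [[-0.707, 0.707, -0.0], [0.707, 0.707, -0.0], [0.0, -0.0, -1.0]]
ft_force: [0.0, -0.3, -4.4]
grip_width: 0.0212
gripper_force: 49.7
```

Call:
arm_command:
  deltas:
    - {"rx":0,"ry":0,"rz":0,"dx":0,"dy":0,"dz":0.003,"fingers":0.015}
    - {"rx":0,"ry":0,"rz":0,"dx":0,"dy":0,"dz":0,"fingers":0.015}

```text
time_s: 8.7
position: [0.4487, 0.2639, 0.0598]
tool_rot: [[-0.708, 0.707, 0.0], [0.707, 0.708, 0.0], [-0.0, 0.0, -1.0]]
ft_force: [-0.5, -0.2, -3.5]
grip_width: 0.0218
gripper_force: 49.7
```

Call:
arm_command:
  deltas:
    - {"rx":0,"ry":0,"rz":0,"dx":0,"dy":0,"dz":0.002,"fingers":0.015}
    - {"rx":0,"ry":0,"rz":0,"dx":0,"dy":0,"dz":0.0015,"fingers":0.015}
    - {"rx":0,"ry":0,"rz":0,"dx":0,"dy":0,"dz":0.001,"fingers":0.015}
    - {"rx":0,"ry":0,"rz":0,"dx":0,"dy":0,"dz":0,"fingers":0.015}

```text
time_s: 9.1
position: [0.4486, 0.2639, 0.0552]
tool_rot: [[-0.708, 0.707, -0.0], [0.707, 0.708, -0.0], [0.0, -0.0, -1.0]]
ft_force: [0.5, -0.6, -4.5]
grip_width: 0.022
gripper_force: 49.7
```

Call:
arm_command:
  deltas:
    - {"rx":0,"ry":0,"rz":0,"dx":0,"dy":0,"dz":0.0006,"fingers":0.015}
    - {"rx":0,"ry":0,"rz":0,"dx":0,"dy":0,"dz":0.0004,"fingers":0.015}
    - {"rx":0,"ry":0,"rz":0,"dx":0,"dy":0,"dz":0,"fingers":0.015}

```text
time_s: 9.4
position: [0.4489, 0.264, 0.0546]
tool_rot: [[-0.708, 0.707, 0.001], [0.707, 0.708, 0.0], [-0.0, 0.001, -1.0]]
ft_force: [-0.1, 1.1, -1.1]
grip_width: 0.0216
gripper_force: 50.1
```

Contact with the seat floor is felt, so I'll release and go on to weight_200.

Call:
arm_command:
  deltas:
    - {"rx":0,"ry":0,"rz":0,"dx":0,"dy":0,"dz":0,"fingers":0.028}
    - {"rx":0,"ry":0,"rz":0,"dx":0,"dy":0,"dz":0,"fingers":0.035}
    - {"rx":0,"ry":0,"rz":0,"dx":0,"dy":0,"dz":0,"fingers":0.05}
    - {"rx":0,"ry":0,"rz":0,"dx":0,"dy":0,"dz":0,"fingers":0.05}
    - {"rx":0,"ry":0,"rz":0,"dx":0,"dy":0,"dz":-0.02,"fingers":0.05}
    - {"rx":0,"ry":0,"rz":0,"dx":0,"dy":0,"dz":-0.04,"fingers":0.05}
    - {"rx":0,"ry":0,"rz":0,"dx":0,"dy":0,"dz":-0.04,"fingers":0.05}
    - {"rx":0,"ry":0,"rz":0,"dx":0,"dy":0,"dz":-0.02,"fingers":0.05}

```text
time_s: 10.2
position: [0.4495, 0.2642, 0.1777]
tool_rot: [[-0.708, 0.707, 0.005], [0.707, 0.708, 0.001], [-0.002, 0.004, -1.0]]
ft_force: [0.1, 0.6, -0.1]
grip_width: 0.0507
gripper_force: 0.0
```

Call:
arm_command:
  deltas:
    - {"rx":0,"ry":0,"rz":0,"dx":-0.04,"dy":-0.016,"dz":0,"fingers":0.05}
    - {"rx":0,"ry":0,"rz":0,"dx":-0.04,"dy":-0.016,"dz":0,"fingers":0.05}
    - {"rx":0,"ry":0,"rz":0,"dx":-0.04,"dy":-0.016,"dz":0,"fingers":0.05}
    - {"rx":0,"ry":0,"rz":0,"dx":-0.04,"dy":-0.016,"dz":0,"fingers":0.05}
    - {"rx":0,"ry":0,"rz":0,"dx":-0.04,"dy":-0.016,"dz":0,"fingers":0.05}
    - {"rx":0,"ry":0,"rz":0,"dx":-0.04,"dy":-0.016,"dz":0,"fingers":0.05}
    - {"rx":0,"ry":0,"rz":0,"dx":-0.04,"dy":-0.016,"dz":0,"fingers":0.05}
    - {"rx":0,"ry":0,"rz":0,"dx":-0.04,"dy":-0.016,"dz":0,"fingers":0.05}
    - {"rx":0,"ry":0,"rz":0,"dx":-0.04,"dy":-0.016,"dz":0,"fingers":0.05}
    - {"rx":0,"ry":0,"rz":0,"dx":-0.04,"dy":-0.016,"dz":0,"fingers":0.05}
    - {"rx":0,"ry":0,"rz":0,"dx":-0.04,"dy":-0.016,"dz":0,"fingers":0.05}
    - {"rx":0,"ry":0,"rz":0,"dx":-0.025,"dy":-0.015,"dz":0,"fingers":0.05}

```text
time_s: 11.4
position: [0.6434, -0.2025, 0.1738]
tool_rot: [[-0.707, 0.708, 0.0], [0.708, 0.707, -0.0], [-0.0, -0.0, -1.0]]
ft_force: [-0.5, 0.4, 0.4]
grip_width: 0.0499
gripper_force: 0.0
```

```bash
python3 - <<'E'
from h import *
env.get_image("top");env.get_image("top")
p=env.get_image("wrist");save(p,"pics/w3.png")
go([.6432,-.2004,.081],45);X=[.6432,-.2004,.095];c=proj(p,X);print(c)
c=c.astype(int);g=p["color"][c[1]-50:c[1]+50,c[0]-50:c[0]+50];cv2.imwrite("pics/w3c.png",cv2.resize(g,None,fx=6,fy=6,interpolation=2));print(c-50)
E
```

```text
t 11.6 TCP [ 0.6426 -0.2014  0.1735] yaw 44.9 shift [0.0002 0.0012 0.0925] | rz -0.0017 tilt [-0.0008  0.0004] w 0.05 F 0.0
[320.9960286  206.86233455]
[270 156]
```

View pics/w3c.png

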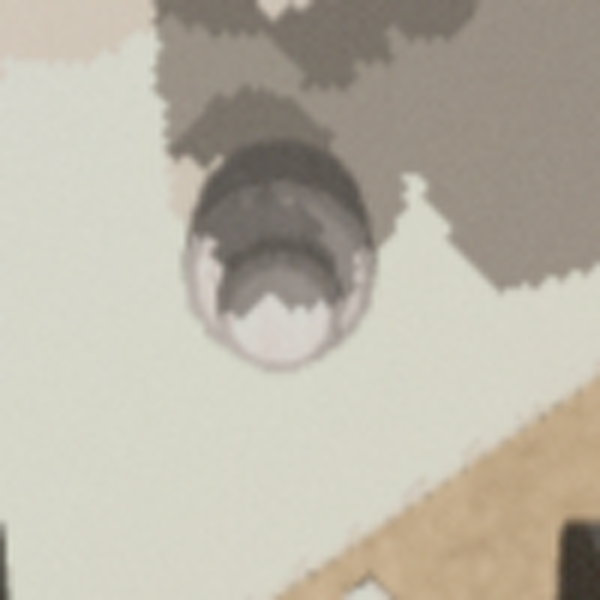

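Weight_200's knob top is at (316.7,207.9). The prediction from the top camera was (321,206.9).

```bash
python3 - <<'E'
from h import *
p=env.get_image("wrist")
print(tool(at(p,(316.4,207.6),.095))*1e3, proj(p,env.observe()["position"]+[0,0,-.0]))
E
```

```text
[ 0.23718033 -2.18920328 78.82840612] [320.02859554 253.31330107]
```

Call:
arm_command:
  deltas:
    - {"rx":0,"ry":0,"rz":0,"dx":0.0005,"dy":-0.0012,"dz":0.02,"fingers":0.05}
    - {"rx":0,"ry":0,"rz":0,"dx":0,"dy":0,"dz":0.03,"fingers":0.05}
    - {"rx":0,"ry":0,"rz":0,"dx":0,"dy":0,"dz":0.025,"fingers":0.05}
    - {"rx":0,"ry":0,"rz":0,"dx":0,"dy":0,"dz":0.0125,"fingers":0.05}
    - {"rx":0,"ry":0,"rz":0,"dx":0,"dy":0,"dz":0.004,"fingers":0.05}
    - {"rx":0,"ry":0,"rz":0,"dx":0,"dy":0,"dz":0,"fingers":0.05}
    - {"rx":0,"ry":0,"rz":0,"dx":0,"dy":0,"dz":0,"fingers":0.05}

```text
time_s: 12.3
position: [0.6421, -0.2003, 0.0843]
tool_rot: [[-0.708, 0.706, 0.002], [0.706, 0.708, -0.001], [-0.002, 0.001, -1.0]]
ft_force: [0.3, -0.4, 1.1]
grip_width: 0.0499
gripper_force: 0.0
```

Call:
arm_command:
  deltas:
    - {"rx":0,"ry":0,"rz":0,"dx":0,"dy":0,"dz":0,"fingers":0.03}
    - {"rx":0,"ry":0,"rz":0,"dx":0,"dy":0,"dz":0,"fingers":0.022}
    - {"rx":0,"ry":0,"rz":0,"dx":0,"dy":0,"dz":0,"fingers":0.018}
    - {"rx":0,"ry":0,"rz":0,"dx":0,"dy":0,"dz":0,"fingers":0.01}
    - {"rx":0,"ry":0,"rz":0,"dx":0,"dy":0,"dz":0,"fingers":0.01}
    - {"rx":0,"ry":0,"rz":0,"dx":0,"dy":0,"dz":0,"fingers":0.01}
    - {"rx":0,"ry":0,"rz":0,"dx":0,"dy":0,"dz":0,"fingers":0.01}
  squeeze: 30

```text
time_s: 13.0
position: [0.6416, -0.2007, 0.0834]
tool_rot: [[-0.707, 0.707, 0.001], [0.707, 0.707, -0.001], [-0.001, -0.0, -1.0]]
ft_force: [-1.9, -2.0, 5.6]
grip_width: 0.0163
gripper_force: 29.3
```

Call:
arm_command:
  deltas:
    - {"rx":0,"ry":0,"rz":0,"dx":0,"dy":0,"dz":-0.005,"fingers":0.01}
    - {"rx":0,"ry":0,"rz":0,"dx":0,"dy":0,"dz":-0.015,"fingers":0.01}
    - {"rx":0,"ry":0,"rz":0,"dx":0,"dy":0,"dz":-0.02,"fingers":0.01}
    - {"rx":0,"ry":0,"rz":0,"dx":0,"dy":0,"dz":-0.01,"fingers":0.01}
  squeeze: 40

```text
time_s: 13.4
position: [0.6419, -0.2002, 0.1341]
tool_rot: [[-0.708, 0.707, 0.001], [0.707, 0.708, -0.0], [-0.001, 0.001, -1.0]]
ft_force: [-0.5, 0.5, -0.6]
grip_width: 0.0155
gripper_force: 39.1
```

Call:
arm_command:
  deltas:
    - {"rx":0,"ry":0,"rz":0,"dx":0.015,"dy":0.008,"dz":0,"fingers":0.01}
    - {"rx":0,"ry":0,"rz":0,"dx":0.03,"dy":0.014,"dz":0,"fingers":0.01}
    - {"rx":0,"ry":0,"rz":0,"dx":0.04,"dy":0.019,"dz":0,"fingers":0.01}
    - {"rx":0,"ry":0,"rz":0,"dx":0.04,"dy":0.019,"dz":0,"fingers":0.01}
    - {"rx":0,"ry":0,"rz":0,"dx":0.04,"dy":0.019,"dz":0,"fingers":0.01}
    - {"rx":0,"ry":0,"rz":0,"dx":0.04,"dy":0.019,"dz":0,"fingers":0.01}
    - {"rx":0,"ry":0,"rz":0,"dx":0.04,"dy":0.019,"dz":0,"fingers":0.01}
    - {"rx":0,"ry":0,"rz":0,"dx":0.04,"dy":0.019,"dz":0,"fingers":0.01}
    - {"rx":0,"ry":0,"rz":0,"dx":0.04,"dy":0.019,"dz":0,"fingers":0.01}
    - {"rx":0,"ry":0,"rz":0,"dx":0.04,"dy":0.019,"dz":0,"fingers":0.01}
    - {"rx":0,"ry":0,"rz":0,"dx":0.03,"dy":0.014,"dz":0,"fingers":0.01}
    - {"rx":0,"ry":0,"rz":0,"dx":0.008,"dy":0.004,"dz":0,"fingers":0.01}

```text
time_s: 14.6
position: [0.4903, 0.2231, 0.1326]
tool_rot: [[-0.71, 0.704, -0.001], [0.704, 0.71, 0.001], [0.001, -0.0, -1.0]]
ft_force: [-0.7, -0.3, -1.6]
grip_width: 0.0155
gripper_force: 39.1
```

```bash
python3 - <<'E'
from h import *
env.get_image("top")
p=env.get_image("wrist");save(p,"pics/w4.png")
go([.492,.2200,.0484],45)
g=p["color"][160:310,250:390];cv2.imwrite("pics/w4c.png",cv2.resize(g,None,fx=4,fy=4,interpolation=2))
E
```

```text
t 14.7 TCP [0.4915 0.2213 0.1326] yaw 45.16 shift [-0.0013 -0.0005  0.0842] | rz 0.0028 tilt [-0.0006  0.    ] w 0.0159 F 39.1
```

View pics/w4c.png

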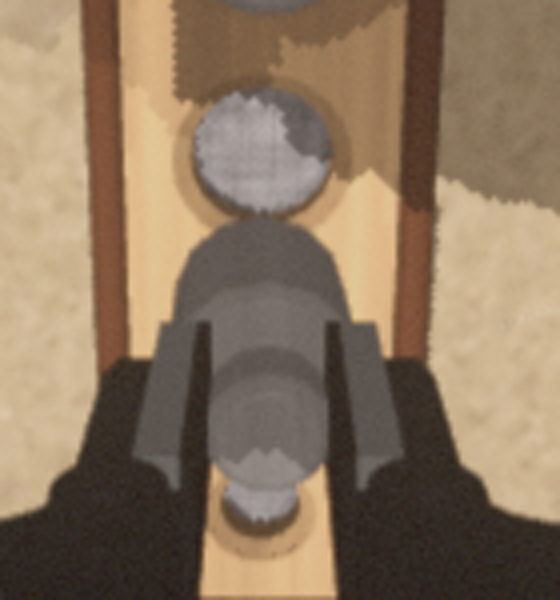

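Weight_200 hangs straight. Its body is centred on column 262 of the crop, and so is the seat_200 rim.

```bash
python3 - <<'E'
from h import *
p=env.get_image("wrist");z=env.observe()["position"][2]
o=lambda u,v:(u/4+250-.4,v/4+160-.4)
f=lambda c,z:(tool(at(p,o(*c),z))*1e3).round(1)[:2]
print("body bottom far-14.5",f((262,220),z-.0364),"top far",f((262,283),z-.0054),"knob near+9",f((268,488),z+.0116))
print("knob LR",f((208,425),z+.0116),f((328,425),z+.0116),"body top LR",f((178,325),z-.0054),f((346,325),z-.0054))
print("rim far-21",f((262,80),.024),"near+21",f((262,222),.024),"LR",f((173,150),.024),f((352,150),.024))
print("floor far near",f((262,88),.012),f((262,214),.012),f((193,150),.012),f((331,150),.012))
go([.492,.2200,.0484],45)
E
```

```text
body bottom far-14.5 [11.8 -1.7] top far [13.7 -1.5] knob near+9 [-8.6 -0.6]
knob LR [ 0.9 -8.5] [0.9 7.2] body top LR [  7.1 -13.6] [ 7.2 10.5]
rim far-21 [19.1 -2.2] near+21 [-15.2  -2.2] LR [  2.5 -22.8] [ 2.6 18.7]
floor far near [14.4 -2.2] [-17.5  -2.2] [ -1.1 -19. ] [-1.  14.5]
t 14.8 TCP [0.4921 0.2202 0.1326] yaw 45.08 shift [-0.0001 -0.0002  0.0842] | rz 0.0014 tilt [-0.0003 -0.0002] w 0.0159 F 39.1
```

Call:
arm_command:
  deltas:
    - {"rx":0,"ry":0,"rz":0,"dx":0.0003,"dy":-0.0004,"dz":0.02,"fingers":0.01}
    - {"rx":0,"ry":0,"rz":0,"dx":0,"dy":0,"dz":0.025,"fingers":0.01}
    - {"rx":0,"ry":0,"rz":0,"dx":0,"dy":0,"dz":0.018,"fingers":0.01}
    - {"rx":0,"ry":0,"rz":0,"dx":0,"dy":0,"dz":0.006,"fingers":0.01}
    - {"rx":0,"ry":0,"rz":0,"dx":0,"dy":0,"dz":0.004,"fingers":0.01}
    - {"rx":0,"ry":0,"rz":0,"dx":0,"dy":0,"dz":0.004,"fingers":0.01}
    - {"rx":0,"ry":0,"rz":0,"dx":0,"dy":0,"dz":0,"fingers":0.01}
    - {"rx":0,"ry":0,"rz":0,"dx":0,"dy":0,"dz":0,"fingers":0.01}

```text
time_s: 15.55
position: [0.4919, 0.2202, 0.0564]
tool_rot: [[-0.707, 0.707, 0.001], [0.707, 0.707, 0.0], [-0.001, 0.001, -1.0]]
ft_force: [0.1, -1.0, -1.5]
grip_width: 0.0157
gripper_force: 39.2
```

Call:
arm_command:
  deltas:
    - {"rx":0,"ry":0,"rz":0,"dx":0,"dy":0,"dz":0.003,"fingers":0.01}
    - {"rx":0,"ry":0,"rz":0,"dx":0,"dy":0,"dz":0.002,"fingers":0.01}
    - {"rx":0,"ry":0,"rz":0,"dx":0,"dy":0,"dz":0,"fingers":0.01}

```text
time_s: 15.85
position: [0.4915, 0.2204, 0.0507]
tool_rot: [[-0.708, 0.707, -0.0], [0.707, 0.708, 0.0], [0.0, 0.0, -1.0]]
ft_force: [-0.8, 1.6, -2.0]
grip_width: 0.0152
gripper_force: 39.4
```

Call:
arm_command:
  deltas:
    - {"rx":0,"ry":0,"rz":0,"dx":0,"dy":0,"dz":0.0012,"fingers":0.01}
    - {"rx":0,"ry":0,"rz":0,"dx":0,"dy":0,"dz":0.0008,"fingers":0.01}
    - {"rx":0,"ry":0,"rz":0,"dx":0,"dy":0,"dz":0.0005,"fingers":0.01}
    - {"rx":0,"ry":0,"rz":0,"dx":0,"dy":0,"dz":0,"fingers":0.01}

```text
time_s: 16.25
position: [0.4915, 0.2203, 0.0483]
tool_rot: [[-0.708, 0.707, -0.0], [0.707, 0.708, 0.0], [0.0, -0.0, -1.0]]
ft_force: [-1.2, 1.2, -0.4]
grip_width: 0.0159
gripper_force: 39.5
```

Call:
arm_command:
  deltas:
    - {"rx":0,"ry":0,"rz":0,"dx":0,"dy":0,"dz":0,"fingers":0.022}
    - {"rx":0,"ry":0,"rz":0,"dx":0,"dy":0,"dz":0,"fingers":0.03}
    - {"rx":0,"ry":0,"rz":0,"dx":0,"dy":0,"dz":0,"fingers":0.045}
    - {"rx":0,"ry":0,"rz":0,"dx":0,"dy":0,"dz":0,"fingers":0.045}
    - {"rx":0,"ry":0,"rz":0,"dx":0,"dy":0,"dz":-0.015,"fingers":0.045}
    - {"rx":0,"ry":0,"rz":0,"dx":0,"dy":0,"dz":-0.035,"fingers":0.045}
    - {"rx":0,"ry":0,"rz":0,"dx":0,"dy":0,"dz":-0.03,"fingers":0.045}
    - {"rx":0,"ry":0,"rz":0,"dx":0,"dy":0,"dz":-0.005,"fingers":0.045}

```text
time_s: 17.05
position: [0.493, 0.2205, 0.1366]
tool_rot: [[-0.708, 0.707, 0.006], [0.707, 0.708, 0.001], [-0.003, 0.005, -1.0]]
ft_force: [0.8, -0.2, 0.0]
grip_width: 0.0448
gripper_force: 0.0
```

Call:
arm_command:
  deltas:
    - {"rx":0,"ry":0,"rz":0,"dx":-0.027,"dy":-0.033,"dz":0,"fingers":0.045}
    - {"rx":0,"ry":0,"rz":0,"dx":-0.027,"dy":-0.033,"dz":0,"fingers":0.045}
    - {"rx":0,"ry":0,"rz":0,"dx":-0.027,"dy":-0.033,"dz":0,"fingers":0.045}
    - {"rx":0,"ry":0,"rz":0,"dx":-0.027,"dy":-0.033,"dz":0,"fingers":0.045}
    - {"rx":0,"ry":0,"rz":0,"dx":-0.027,"dy":-0.033,"dz":0,"fingers":0.045}
    - {"rx":0,"ry":0,"rz":0,"dx":-0.027,"dy":-0.033,"dz":0,"fingers":0.045}
    - {"rx":0,"ry":0,"rz":0,"dx":-0.027,"dy":-0.033,"dz":0,"fingers":0.045}
    - {"rx":0,"ry":0,"rz":0,"dx":-0.027,"dy":-0.033,"dz":0,"fingers":0.045}
    - {"rx":0,"ry":0,"rz":0,"dx":-0.027,"dy":-0.033,"dz":0,"fingers":0.045}
    - {"rx":0,"ry":0,"rz":0,"dx":-0.027,"dy":-0.033,"dz":0,"fingers":0.045}
    - {"rx":0,"ry":0,"rz":0,"dx":-0.027,"dy":-0.033,"dz":0,"fingers":0.045}
    - {"rx":0,"ry":0,"rz":0,"dx":-0.01,"dy":-0.012,"dz":0,"fingers":0.045}

```text
time_s: 18.25
position: [0.4431, -0.2653, 0.1326]
tool_rot: [[-0.705, 0.709, -0.0], [0.709, 0.705, -0.0], [-0.0, -0.001, -1.0]]
ft_force: [0.4, 0.4, -0.4]
grip_width: 0.0445
gripper_force: 0.0
```

Call:
arm_command:
  deltas:
    - {"rx":0,"ry":0,"rz":0,"dx":0,"dy":0,"dz":0,"fingers":0.045}
    - {"rx":0,"ry":0,"rz":0,"dx":0,"dy":0,"dz":0,"fingers":0.045}

```text
time_s: 18.45
position: [0.4435, -0.2611, 0.1328]
tool_rot: [[-0.707, 0.707, -0.001], [0.707, 0.707, 0.001], [0.002, 0.0, -1.0]]
ft_force: [-0.3, -0.5, 0.3]
grip_width: 0.0447
gripper_force: 0.0
```

```bash
cat > kn.py <<'E'
from h import *
import sys
def knob(X,f):
    p=env.get_image("wrist");c=proj(p,X);print("pred",c.round(1));c=c.astype(int)-40
    g=p["color"][c[1]:c[1]+80,c[0]:c[0]+80];cv2.imwrite(f,cv2.resize(g,None,fx=7,fy=7,interpolation=2));print("off",c);return p
E
python3 - <<'E'
from kn import *
knob([.4441,-.2619,.041],"pics/w5c.png");go([.4441,-.2619,.029],45)
E
```

```text
pred [317.6 205.4]
off [277 165]
t 18.5 TCP [ 0.4437 -0.2607  0.133 ] yaw 45.09 shift [-0.0013 -0.0006  0.104 ] | rz 0.0016 tilt [-0.0008  0.001 ] w 0.0448 F 0.0
```

View pics/w5c.png

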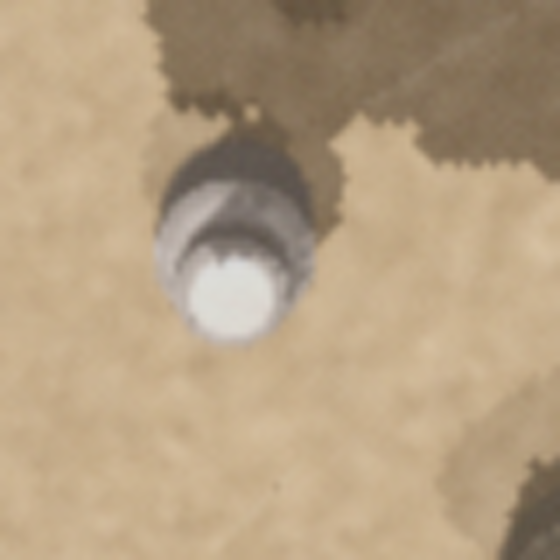

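Weight_100's knob top is at about (310,206.7), which is 7.7 px left of the prediction. I'll trust the wrist view, corrected for its known bias.

```bash
python3 - <<'E'
from h import *
p=env.get_image("wrist");X=at(p,(309.9,206.7),.041);print(X,tool(X)*1e3)
q=env.get_image("top");c=proj(q,X);print(c)
E
```

```text
[ 0.44044055 -0.26719236  0.041     ] [-2.34447032 -7.10496983 92.15396603]
[396.55249775 258.26326914]
```

Call:
arm_command:
  deltas:
    - {"rx":0,"ry":0,"rz":0,"dx":-0.0018,"dy":-0.0057,"dz":0.02,"fingers":0.045}
    - {"rx":0,"ry":0,"rz":0,"dx":0,"dy":0,"dz":0.03,"fingers":0.045}
    - {"rx":0,"ry":0,"rz":0,"dx":0,"dy":0,"dz":0.01,"fingers":0.045}
    - {"rx":0,"ry":0,"rz":0,"dx":0,"dy":0,"dz":0,"fingers":0.045}
    - {"rx":0,"ry":0,"rz":0,"dx":0,"dy":0,"dz":0,"fingers":0.045}

```text
time_s: 19.1
position: [0.4415, -0.2672, 0.0742]
tool_rot: [[-0.708, 0.706, 0.001], [0.706, 0.708, -0.001], [-0.001, 0.0, -1.0]]
ft_force: [0.1, -0.3, 1.1]
grip_width: 0.0452
gripper_force: 0.0
```

```bash
python3 - <<'E'
from kn import *
knob([.4412,-.266,.041],"pics/w6c.png");go([.4412,-.266,.029],45)
E
```

```text
pred [319.1 229.5]
off [279 189]
t 19.1 TCP [ 0.4416 -0.2674  0.0745] yaw 45.07 shift [0.0014 0.0007 0.0455] | rz 0.0012 tilt [ 0.0013 -0.0013] w 0.0452 F 0.0
```

View pics/w6c.png

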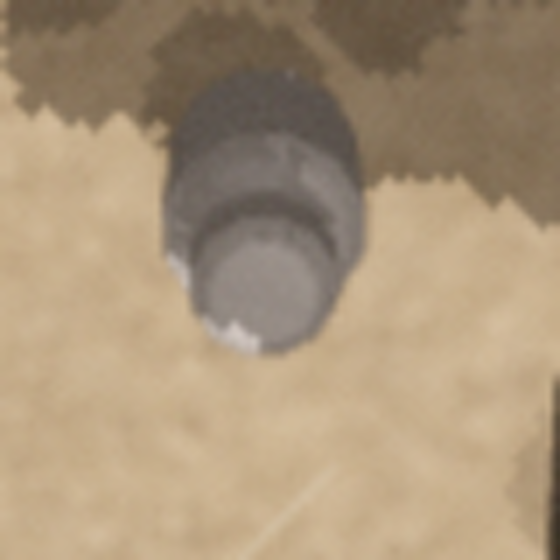

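Weight_100's knob is at (316.5,229.6), so only dx +1.2 mm is left to correct.

Call:
arm_command:
  deltas:
    - {"rx":0,"ry":0,"rz":0,"dx":0.0012,"dy":-0.0004,"dz":0.02,"fingers":0.045}
    - {"rx":0,"ry":0,"rz":0,"dx":0,"dy":0,"dz":0.015,"fingers":0.045}
    - {"rx":0,"ry":0,"rz":0,"dx":0,"dy":0,"dz":0.01,"fingers":0.045}
    - {"rx":0,"ry":0,"rz":0,"dx":0,"dy":0,"dz":0,"fingers":0.045}
    - {"rx":0,"ry":0,"rz":0,"dx":0,"dy":0,"dz":0,"fingers":0.045}

```text
time_s: 19.65
position: [0.4403, -0.2671, 0.029]
tool_rot: [[-0.708, 0.707, 0.001], [0.707, 0.708, -0.001], [-0.001, 0.0, -1.0]]
ft_force: [0.6, -0.0, -0.2]
grip_width: 0.0454
gripper_force: 0.0
```

Call:
arm_command:
  deltas:
    - {"rx":0,"ry":0,"rz":0,"dx":0,"dy":0,"dz":0,"fingers":0.03}
    - {"rx":0,"ry":0,"rz":0,"dx":0,"dy":0,"dz":0,"fingers":0.02}
    - {"rx":0,"ry":0,"rz":0,"dx":0,"dy":0,"dz":0,"fingers":0.016}
    - {"rx":0,"ry":0,"rz":0,"dx":0,"dy":0,"dz":0,"fingers":0.013}
    - {"rx":0,"ry":0,"rz":0,"dx":0,"dy":0,"dz":0,"fingers":0.008}
    - {"rx":0,"ry":0,"rz":0,"dx":0,"dy":0,"dz":0,"fingers":0.008}
    - {"rx":0,"ry":0,"rz":0,"dx":0,"dy":0,"dz":0,"fingers":0.008}
  squeeze: 25

```text
time_s: 20.35
position: [0.4402, -0.2669, 0.0287]
tool_rot: [[-0.708, 0.707, 0.001], [0.707, 0.708, -0.001], [-0.001, 0.0, -1.0]]
ft_force: [0.4, 1.2, 5.2]
grip_width: 0.0132
gripper_force: 24.4
```

Call:
arm_command:
  deltas:
    - {"rx":0,"ry":0,"rz":0,"dx":0,"dy":0,"dz":-0.005,"fingers":0.008}
    - {"rx":0,"ry":0,"rz":0,"dx":0,"dy":0,"dz":-0.015,"fingers":0.008}
    - {"rx":0,"ry":0,"rz":0,"dx":0,"dy":0,"dz":-0.03,"fingers":0.008}
    - {"rx":0,"ry":0,"rz":0,"dx":0,"dy":0,"dz":-0.03,"fingers":0.008}
    - {"rx":0,"ry":0,"rz":0,"dx":0,"dy":0,"dz":-0.01,"fingers":0.008}
  squeeze: 35

```text
time_s: 20.85
position: [0.4404, -0.2674, 0.1207]
tool_rot: [[-0.708, 0.707, 0.003], [0.707, 0.708, -0.003], [-0.004, -0.0, -1.0]]
ft_force: [-0.5, -0.1, -1.4]
grip_width: 0.013
gripper_force: 34.1
```

Call:
arm_command:
  deltas:
    - {"rx":0,"ry":0,"rz":0,"dx":0.01,"dy":0.015,"dz":0,"fingers":0.008}
    - {"rx":0,"ry":0,"rz":0,"dx":0.02,"dy":0.029,"dz":0,"fingers":0.008}
    - {"rx":0,"ry":0,"rz":0,"dx":0.025,"dy":0.037,"dz":0,"fingers":0.008}
    - {"rx":0,"ry":0,"rz":0,"dx":0.025,"dy":0.037,"dz":0,"fingers":0.008}
    - {"rx":0,"ry":0,"rz":0,"dx":0.025,"dy":0.037,"dz":0,"fingers":0.008}
    - {"rx":0,"ry":0,"rz":0,"dx":0.025,"dy":0.037,"dz":0,"fingers":0.008}
    - {"rx":0,"ry":0,"rz":0,"dx":0.025,"dy":0.037,"dz":0,"fingers":0.008}
    - {"rx":0,"ry":0,"rz":0,"dx":0.025,"dy":0.037,"dz":0,"fingers":0.008}
    - {"rx":0,"ry":0,"rz":0,"dx":0.025,"dy":0.037,"dz":0,"fingers":0.008}
    - {"rx":0,"ry":0,"rz":0,"dx":0.025,"dy":0.037,"dz":0,"fingers":0.008}
    - {"rx":0,"ry":0,"rz":0,"dx":0.018,"dy":0.027,"dz":0,"fingers":0.008}
    - {"rx":0,"ry":0,"rz":0,"dx":0.009,"dy":0.014,"dz":0,"fingers":0.008}

```text
time_s: 22.05
position: [0.5268, 0.1868, 0.1173]
tool_rot: [[-0.709, 0.705, -0.002], [0.705, 0.709, -0.0], [0.001, -0.001, -1.0]]
ft_force: [0.4, -0.3, -1.7]
grip_width: 0.0127
gripper_force: 34.2
```

Call:
arm_command:
  deltas:
    - {"rx":0,"ry":0,"rz":0,"dx":0,"dy":0,"dz":0,"fingers":0.008}
    - {"rx":0,"ry":0,"rz":0,"dx":0,"dy":0,"dz":0,"fingers":0.008}
    - {"rx":0,"ry":0,"rz":0,"dx":0,"dy":0,"dz":0,"fingers":0.008}

```text
time_s: 22.35
position: [0.5271, 0.1831, 0.1181]
tool_rot: [[-0.706, 0.708, -0.001], [0.708, 0.706, -0.0], [0.0, -0.001, -1.0]]
ft_force: [0.5, 1.1, -0.3]
grip_width: 0.0122
gripper_force: 34.3
```

```bash
python3 - <<'E'
from h import *
p=env.get_image("wrist");save(p,"pics/w7.png")
go([.5272,.1847,.0407],45)
g=p["color"][160:310,250:390];cv2.imwrite("pics/w7c.png",cv2.resize(g,None,fx=4,fy=4,interpolation=2))
E
```

```text
t 22.4 TCP [0.5272 0.1831 0.1182] yaw 44.94 shift [0.0011 0.0011 0.0775] | rz -0.0011 tilt [-0.0005 -0.0003] w 0.0126 F 34.3
```

View pics/w7c.png

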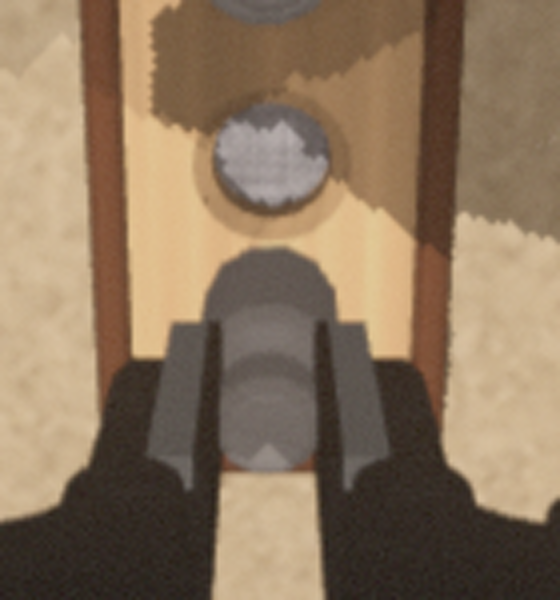

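Weight_100 is centred on crop column 270, and so is seat_100, whose rim spans columns 194–347 and rows 93–237.

```bash
python3 - <<'E'
from h import *
p=env.get_image("wrist");z=env.observe()["position"][2]
o=lambda u,v:(u/4+250-.4,v/4+160-.4)
f=lambda c,z:(tool(at(p,o(*c),z))*1e3).round(1)[:2]
print("body bottom far-11",f((269,247),z-.0287),"top far",f((269,305),z-.0027),"knob near+7.5",f((269,472),z+.0123))
print("body bottom LR",f((205,305),z-.0287),f((336,305),z-.0287))
print("rim far/near",f((270,93),.024),f((270,237),.024),"LR",f((194,160),.024),f((347,160),.024))
print("floor far near",f((271,103),.012),f((271,213),.012),f((214,160),.012),f((329,160),.012))
go([.5272,.1847,.0407],45)
E
```

```text
body bottom far-11 [ 8.8 -1. ] top far [10.4 -1. ] knob near+7.5 [-6.8 -1. ]
body bottom LR [ -1.4 -11.6] [-1.4 10.1]
rim far/near [18.4 -0.8] [-14.6  -0.8] LR [  3.4 -17.5] [ 3.4 16. ]
floor far near [13.2 -0.6] [-13.3  -0.6] [ -0.3 -13.7] [-0.3 12.8]
t 22.4 TCP [0.5273 0.1832 0.1183] yaw 44.94 shift [0.0011 0.001  0.0776] | rz -0.001 tilt [-0.0002 -0.0002] w 0.0128 F 34.3
```

Call:
arm_command:
  deltas:
    - {"rx":0,"ry":0,"rz":0,"dx":0.0013,"dy":0.0005,"dz":0.02,"fingers":0.008}
    - {"rx":0,"ry":0,"rz":0,"dx":0,"dy":0,"dz":0.025,"fingers":0.008}
    - {"rx":0,"ry":0,"rz":0,"dx":0,"dy":0,"dz":0.013,"fingers":0.008}
    - {"rx":0,"ry":0,"rz":0,"dx":0,"dy":0,"dz":0.005,"fingers":0.008}
    - {"rx":0,"ry":0,"rz":0,"dx":0,"dy":0,"dz":0.004,"fingers":0.008}
    - {"rx":0,"ry":0,"rz":0,"dx":0,"dy":0,"dz":0.003,"fingers":0.008}
    - {"rx":0,"ry":0,"rz":0,"dx":0,"dy":0,"dz":0,"fingers":0.008}
    - {"rx":0,"ry":0,"rz":0,"dx":0,"dy":0,"dz":0,"fingers":0.008}

```text
time_s: 23.25
position: [0.527, 0.1857, 0.0488]
tool_rot: [[-0.708, 0.707, 0.001], [0.707, 0.708, 0.0], [-0.001, 0.001, -1.0]]
ft_force: [0.4, 0.4, -0.5]
grip_width: 0.0126
gripper_force: 34.3
```

Call:
arm_command:
  deltas:
    - {"rx":0,"ry":0,"rz":0,"dx":0,"dy":0,"dz":0.003,"fingers":0.008}
    - {"rx":0,"ry":0,"rz":0,"dx":0,"dy":0,"dz":0.002,"fingers":0.008}
    - {"rx":0,"ry":0,"rz":0,"dx":0,"dy":0,"dz":0,"fingers":0.008}

```text
time_s: 23.55
position: [0.5266, 0.1857, 0.0431]
tool_rot: [[-0.708, 0.707, -0.0], [0.707, 0.708, -0.0], [0.0, -0.0, -1.0]]
ft_force: [0.3, -0.4, -1.2]
grip_width: 0.0128
gripper_force: 34.3
```

Call:
arm_command:
  deltas:
    - {"rx":0,"ry":0,"rz":0,"dx":0,"dy":0,"dz":0.0012,"fingers":0.008}
    - {"rx":0,"ry":0,"rz":0,"dx":0,"dy":0,"dz":0.0008,"fingers":0.008}
    - {"rx":0,"ry":0,"rz":0,"dx":0,"dy":0,"dz":0.0006,"fingers":0.008}
    - {"rx":0,"ry":0,"rz":0,"dx":0,"dy":0,"dz":0,"fingers":0.008}

```text
time_s: 23.95
position: [0.5268, 0.1857, 0.0408]
tool_rot: [[-0.707, 0.707, 0.0], [0.707, 0.707, 0.0], [-0.0, 0.0, -1.0]]
ft_force: [-1.0, 0.4, 0.1]
grip_width: 0.0124
gripper_force: 34.4
```

Call:
arm_command:
  deltas:
    - {"rx":0,"ry":0,"rz":0,"dx":0,"dy":0,"dz":0,"fingers":0.018}
    - {"rx":0,"ry":0,"rz":0,"dx":0,"dy":0,"dz":0,"fingers":0.025}
    - {"rx":0,"ry":0,"rz":0,"dx":0,"dy":0,"dz":0,"fingers":0.04}
    - {"rx":0,"ry":0,"rz":0,"dx":0,"dy":0,"dz":0,"fingers":0.04}
    - {"rx":0,"ry":0,"rz":0,"dx":0,"dy":0,"dz":-0.015,"fingers":0.04}
    - {"rx":0,"ry":0,"rz":0,"dx":0,"dy":0,"dz":-0.03,"fingers":0.04}
    - {"rx":0,"ry":0,"rz":0,"dx":0,"dy":0,"dz":-0.02,"fingers":0.04}
    - {"rx":0,"ry":0,"rz":0,"dx":0,"dy":0,"dz":-0.005,"fingers":0.04}

```text
time_s: 24.75
position: [0.5276, 0.1858, 0.1128]
tool_rot: [[-0.708, 0.707, 0.004], [0.707, 0.708, 0.0], [-0.002, 0.003, -1.0]]
ft_force: [-0.4, 1.2, -0.0]
grip_width: 0.04
gripper_force: 0.0
```

Call:
arm_command:
  deltas:
    - {"rx":0,"ry":0,"rz":0,"dx":-0.016,"dy":-0.029,"dz":0,"fingers":0.04}
    - {"rx":0,"ry":0,"rz":0,"dx":-0.016,"dy":-0.029,"dz":0,"fingers":0.04}
    - {"rx":0,"ry":0,"rz":0,"dx":-0.016,"dy":-0.029,"dz":0,"fingers":0.04}
    - {"rx":0,"ry":0,"rz":0,"dx":-0.016,"dy":-0.029,"dz":0,"fingers":0.04}
    - {"rx":0,"ry":0,"rz":0,"dx":-0.016,"dy":-0.029,"dz":0,"fingers":0.04}
    - {"rx":0,"ry":0,"rz":0,"dx":-0.016,"dy":-0.029,"dz":0,"fingers":0.04}
    - {"rx":0,"ry":0,"rz":0,"dx":-0.016,"dy":-0.029,"dz":0,"fingers":0.04}
    - {"rx":0,"ry":0,"rz":0,"dx":-0.016,"dy":-0.029,"dz":0,"fingers":0.04}
    - {"rx":0,"ry":0,"rz":0,"dx":-0.016,"dy":-0.029,"dz":0,"fingers":0.04}
    - {"rx":0,"ry":0,"rz":0,"dx":-0.016,"dy":-0.029,"dz":0,"fingers":0.04}
    - {"rx":0,"ry":0,"rz":0,"dx":-0.016,"dy":-0.02,"dz":0,"fingers":0.04}
    - {"rx":0,"ry":0,"rz":0,"dx":-0.006,"dy":-0.009,"dz":0,"fingers":0.04}

```text
time_s: 25.95
position: [0.4296, -0.1703, 0.1101]
tool_rot: [[-0.706, 0.708, -0.001], [0.708, 0.706, 0.0], [0.001, -0.0, -1.0]]
ft_force: [0.3, 0.0, 0.0]
grip_width: 0.0399
gripper_force: 0.0
```

Call:
arm_command:
  deltas:
    - {"rx":0,"ry":0,"rz":0,"dx":0,"dy":0,"dz":0.015,"fingers":0.04}
    - {"rx":0,"ry":0,"rz":0,"dx":0,"dy":0,"dz":0.015,"fingers":0.04}
    - {"rx":0,"ry":0,"rz":0,"dx":0,"dy":0,"dz":0,"fingers":0.04}
    - {"rx":0,"ry":0,"rz":0,"dx":0,"dy":0,"dz":0,"fingers":0.04}

```text
time_s: 26.35
position: [0.4301, -0.1681, 0.0807]
tool_rot: [[-0.708, 0.706, -0.001], [0.706, 0.708, 0.001], [0.001, -0.0, -1.0]]
ft_force: [0.0, 0.1, -0.1]
grip_width: 0.0401
gripper_force: 0.0
```

```bash
python3 - <<'E'
from kn import *
X=[.430,-.168,.033]
knob(X,"pics/w8c.png");go([*X[:2],.0235],45)
E
```

```text
pred [318.1 223. ]
off [278 183]
t 26.4 TCP [ 0.4303 -0.1683  0.0811] yaw 45.07 shift [ 0.0004 -0.      0.0576] | rz 0.0012 tilt [ 0.0002 -0.0001] w 0.0401 F 0.0
```

View pics/w8c.png

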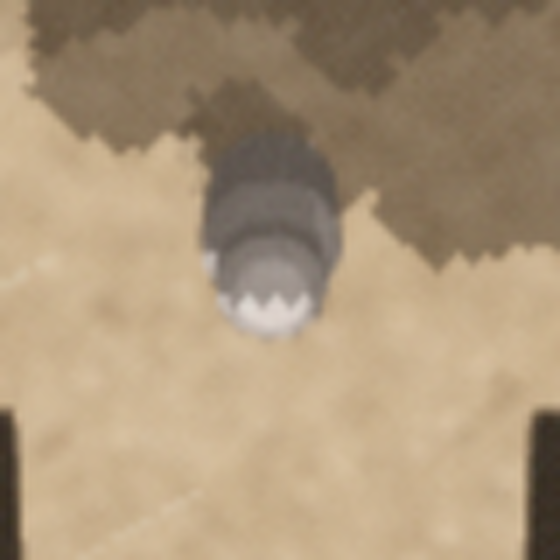

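Weight_50's knob is at (316.3,224), practically centred between the fingers.

Call:
arm_command:
  deltas:
    - {"rx":0,"ry":0,"rz":0,"dx":-0.0003,"dy":-0.0004,"dz":0.02,"fingers":0.04}
    - {"rx":0,"ry":0,"rz":0,"dx":0,"dy":0,"dz":0.02,"fingers":0.04}
    - {"rx":0,"ry":0,"rz":0,"dx":0,"dy":0,"dz":0.012,"fingers":0.04}
    - {"rx":0,"ry":0,"rz":0,"dx":0,"dy":0,"dz":0.005,"fingers":0.04}
    - {"rx":0,"ry":0,"rz":0,"dx":0,"dy":0,"dz":0,"fingers":0.04}
    - {"rx":0,"ry":0,"rz":0,"dx":0,"dy":0,"dz":0,"fingers":0.04}

```text
time_s: 27.0
position: [0.4304, -0.1693, 0.0244]
tool_rot: [[-0.708, 0.707, 0.001], [0.707, 0.708, -0.001], [-0.001, 0.0, -1.0]]
ft_force: [0.3, 0.4, 0.3]
grip_width: 0.0401
gripper_force: 0.0
```

Call:
arm_command:
  deltas:
    - {"rx":0,"ry":0,"rz":0,"dx":0,"dy":0,"dz":0,"fingers":0.025}
    - {"rx":0,"ry":0,"rz":0,"dx":0,"dy":0,"dz":0,"fingers":0.017}
    - {"rx":0,"ry":0,"rz":0,"dx":0,"dy":0,"dz":0,"fingers":0.013}
    - {"rx":0,"ry":0,"rz":0,"dx":0,"dy":0,"dz":0,"fingers":0.01}
    - {"rx":0,"ry":0,"rz":0,"dx":0,"dy":0,"dz":0,"fingers":0.006}
    - {"rx":0,"ry":0,"rz":0,"dx":0,"dy":0,"dz":0,"fingers":0.006}
    - {"rx":0,"ry":0,"rz":0,"dx":0,"dy":0,"dz":0,"fingers":0.006}
  squeeze: 25

```text
time_s: 27.7
position: [0.4302, -0.1692, 0.024]
tool_rot: [[-0.708, 0.707, 0.001], [0.707, 0.708, -0.0], [-0.001, 0.0, -1.0]]
ft_force: [-0.3, 0.8, 4.9]
grip_width: 0.0102
gripper_force: 24.4
```

Call:
arm_command:
  deltas:
    - {"rx":0,"ry":0,"rz":0,"dx":0,"dy":0,"dz":-0.005,"fingers":0.006}
    - {"rx":0,"ry":0,"rz":0,"dx":0,"dy":0,"dz":-0.015,"fingers":0.006}
    - {"rx":0,"ry":0,"rz":0,"dx":0,"dy":0,"dz":-0.03,"fingers":0.006}
    - {"rx":0,"ry":0,"rz":0,"dx":0,"dy":0,"dz":-0.03,"fingers":0.006}
    - {"rx":0,"ry":0,"rz":0,"dx":0,"dy":0,"dz":-0.01,"fingers":0.006}

```text
time_s: 28.2
position: [0.4306, -0.1695, 0.116]
tool_rot: [[-0.708, 0.707, 0.003], [0.707, 0.708, -0.002], [-0.004, 0.0, -1.0]]
ft_force: [1.0, 1.0, -1.0]
grip_width: 0.0097
gripper_force: 24.4
```

Call:
arm_command:
  deltas:
    - {"rx":0,"ry":0,"rz":0,"dx":0.005,"dy":0.012,"dz":0,"fingers":0.006}
    - {"rx":0,"ry":0,"rz":0,"dx":0.01,"dy":0.023,"dz":0,"fingers":0.006}
    - {"rx":0,"ry":0,"rz":0,"dx":0.014,"dy":0.032,"dz":0,"fingers":0.006}
    - {"rx":0,"ry":0,"rz":0,"dx":0.014,"dy":0.032,"dz":0,"fingers":0.006}
    - {"rx":0,"ry":0,"rz":0,"dx":0.014,"dy":0.032,"dz":0,"fingers":0.006}
    - {"rx":0,"ry":0,"rz":0,"dx":0.014,"dy":0.032,"dz":0,"fingers":0.006}
    - {"rx":0,"ry":0,"rz":0,"dx":0.014,"dy":0.032,"dz":0,"fingers":0.006}
    - {"rx":0,"ry":0,"rz":0,"dx":0.014,"dy":0.032,"dz":0,"fingers":0.006}
    - {"rx":0,"ry":0,"rz":0,"dx":0.014,"dy":0.032,"dz":0,"fingers":0.006}
    - {"rx":0,"ry":0,"rz":0,"dx":0.013,"dy":0.03,"dz":0,"fingers":0.006}
    - {"rx":0,"ry":0,"rz":0,"dx":0.008,"dy":0.02,"dz":0,"fingers":0.006}
    - {"rx":0,"ry":0,"rz":0,"dx":0.004,"dy":0.01,"dz":0,"fingers":0.006}

```text
time_s: 29.4
position: [0.5572, 0.1565, 0.1117]
tool_rot: [[-0.709, 0.705, -0.003], [0.705, 0.709, 0.0], [0.002, -0.002, -1.0]]
ft_force: [0.1, -0.0, -0.7]
grip_width: 0.0098
gripper_force: 24.4
```

Call:
arm_command:
  deltas:
    - {"rx":0,"ry":0,"rz":0,"dx":0,"dy":0,"dz":0,"fingers":0.006}
    - {"rx":0,"ry":0,"rz":0,"dx":0,"dy":0,"dz":0,"fingers":0.006}
    - {"rx":0,"ry":0,"rz":0,"dx":0,"dy":0,"dz":0,"fingers":0.006}

```text
time_s: 29.7
position: [0.5574, 0.1532, 0.1135]
tool_rot: [[-0.707, 0.707, -0.001], [0.707, 0.707, -0.0], [0.0, -0.001, -1.0]]
ft_force: [-0.2, 0.5, 0.2]
grip_width: 0.0102
gripper_force: 24.4
```

```bash
python3 - <<'E'
from h import *
p=env.get_image("wrist");save(p,"pics/w9.png")
go([.5582,.1540,.036],45)
g=p["color"][160:310,250:390];cv2.imwrite("pics/w9c.png",cv2.resize(g,None,fx=4,fy=4,interpolation=2))
E
```

```text
t 29.8 TCP [0.5575 0.1532 0.1136] yaw 44.96 shift [0.0001 0.0011 0.0776] | rz -0.0006 tilt [-0.0004 -0.0001] w 0.0102 F 24.4
```

View pics/w9c.png

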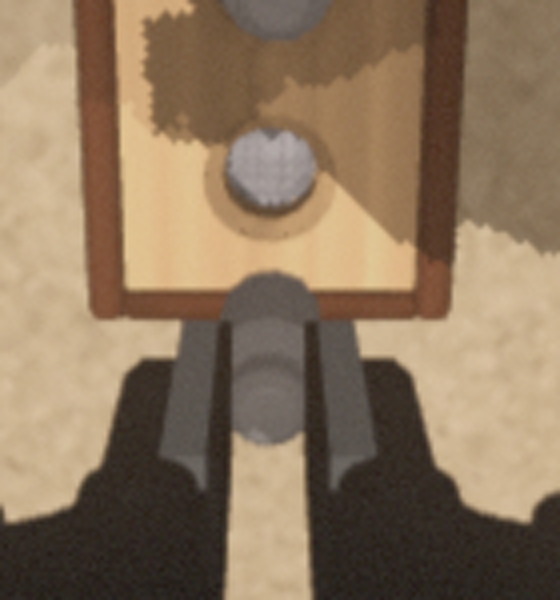

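Weight_50 is at crop column 269, and the seat_50 rim is centred at column 270, rows 114–241.

```bash
python3 - <<'E'
from h import *
p=env.get_image("wrist");z=env.observe()["position"][2]
o=lambda u,v:(u/4+250-.4,v/4+160-.4)
f=lambda c,z:(tool(at(p,o(*c),z))*1e3).round(1)[:2]
print("body bottom far-8",f((269,270),z-.024),"top far",f((269,315),z-.003),"knob near+6",f((269,444),z+.009))
print("rim far/near",f((270,114),.024),f((270,241),.024),"LR",f((204,175),.024),f((335,175),.024))
print("floor far near",f((271,127),.012),f((271,213),.012),f((226,170),.012),f((317,170),.012))
go([.5582,.1540,.036],45)
E
```

```text
body bottom far-8 [ 6.8 -1. ] top far [ 8.8 -1. ] knob near+6 [-4.5 -0.9]
rim far/near [15.1 -0.8] [-13.8  -0.8] LR [  1.5 -15. ] [ 1.5 13.2]
floor far near [ 8.9 -0.6] [-11.5  -0.5] [ -1.2 -10.7] [-1.2  9.9]
t 29.8 TCP [0.5576 0.1532 0.1137] yaw 44.96 shift [0.0001 0.001  0.0777] | rz -0.0007 tilt [-0.0002 -0.0001] w 0.0102 F 24.4
```

Call:
arm_command:
  deltas:
    - {"rx":0,"ry":0,"rz":0,"dx":0.0002,"dy":0.0005,"dz":0.02,"fingers":0.006}
    - {"rx":0,"ry":0,"rz":0,"dx":0,"dy":0,"dz":0.025,"fingers":0.006}
    - {"rx":0,"ry":0,"rz":0,"dx":0,"dy":0,"dz":0.013,"fingers":0.006}
    - {"rx":0,"ry":0,"rz":0,"dx":0,"dy":0,"dz":0.005,"fingers":0.006}
    - {"rx":0,"ry":0,"rz":0,"dx":0,"dy":0,"dz":0.004,"fingers":0.006}
    - {"rx":0,"ry":0,"rz":0,"dx":0,"dy":0,"dz":0.003,"fingers":0.006}
    - {"rx":0,"ry":0,"rz":0,"dx":0,"dy":0,"dz":0,"fingers":0.006}
    - {"rx":0,"ry":0,"rz":0,"dx":0,"dy":0,"dz":0,"fingers":0.006}

```text
time_s: 30.6
position: [0.5583, 0.1546, 0.0443]
tool_rot: [[-0.708, 0.707, 0.001], [0.707, 0.708, 0.0], [-0.001, 0.001, -1.0]]
ft_force: [-0.1, -0.3, -0.4]
grip_width: 0.01
gripper_force: 24.4
```

Call:
arm_command:
  deltas:
    - {"rx":0,"ry":0,"rz":0,"dx":0,"dy":0,"dz":0.003,"fingers":0.006}
    - {"rx":0,"ry":0,"rz":0,"dx":0,"dy":0,"dz":0.002,"fingers":0.006}
    - {"rx":0,"ry":0,"rz":0,"dx":0,"dy":0,"dz":0,"fingers":0.006}

```text
time_s: 30.9
position: [0.5578, 0.1546, 0.0385]
tool_rot: [[-0.708, 0.707, -0.0], [0.707, 0.708, -0.0], [0.0, -0.0, -1.0]]
ft_force: [-0.4, -0.2, -0.4]
grip_width: 0.0101
gripper_force: 24.4
```

Call:
arm_command:
  deltas:
    - {"rx":0,"ry":0,"rz":0,"dx":0,"dy":0,"dz":0.0012,"fingers":0.006}
    - {"rx":0,"ry":0,"rz":0,"dx":0,"dy":0,"dz":0.0008,"fingers":0.006}
    - {"rx":0,"ry":0,"rz":0,"dx":0,"dy":0,"dz":0.0007,"fingers":0.006}
    - {"rx":0,"ry":0,"rz":0,"dx":0,"dy":0,"dz":0,"fingers":0.006}

```text
time_s: 31.3
position: [0.5581, 0.1546, 0.0361]
tool_rot: [[-0.708, 0.707, 0.0], [0.707, 0.708, -0.0], [-0.0, 0.0, -1.0]]
ft_force: [0.5, 0.0, 0.8]
grip_width: 0.01
gripper_force: 24.5
```

Call:
arm_command:
  deltas:
    - {"rx":0,"ry":0,"rz":0,"dx":0,"dy":0,"dz":0,"fingers":0.014}
    - {"rx":0,"ry":0,"rz":0,"dx":0,"dy":0,"dz":0,"fingers":0.022}
    - {"rx":0,"ry":0,"rz":0,"dx":0,"dy":0,"dz":0,"fingers":0.04}
    - {"rx":0,"ry":0,"rz":0,"dx":0,"dy":0,"dz":0,"fingers":0.04}
    - {"rx":0,"ry":0,"rz":0,"dx":0,"dy":0,"dz":-0.015,"fingers":0.04}
    - {"rx":0,"ry":0,"rz":0,"dx":0,"dy":0,"dz":-0.03,"fingers":0.04}
    - {"rx":0,"ry":0,"rz":0,"dx":0,"dy":0,"dz":-0.04,"fingers":0.04}
    - {"rx":0,"ry":0,"rz":0,"dx":0,"dy":0,"dz":-0.04,"fingers":0.04}
    - {"rx":0,"ry":0,"rz":0,"dx":-0.02,"dy":0,"dz":-0.02,"fingers":0.04}
    - {"rx":0,"ry":0,"rz":0,"dx":-0.03,"dy":0,"dz":0,"fingers":0.04}
    - {"rx":0,"ry":0,"rz":0,"dx":0,"dy":0,"dz":0,"fingers":0.04}
    - {"rx":0,"ry":0,"rz":0,"dx":0,"dy":0,"dz":0,"fingers":0.04}

```text
time_s: 32.5
position: [0.5932, 0.119, 0.1805]
tool_rot: [[-0.707, 0.707, -0.001], [0.707, 0.707, 0.0], [0.001, -0.001, -1.0]]
ft_force: [-0.2, 0.8, 0.5]
grip_width: 0.0401
gripper_force: 0.0
```

```bash
python3 - <<'E'
from h import *
p=env.get_image("wrist");q=env.get_image("side")
a=cv2.resize(p["color"][0:260,230:410],None,fx=2.2,fy=2.2,interpolation=2);b=cv2.resize(q["color"][230:340,280:400],None,fx=3.2,fy=3.2,interpolation=2)
b=cv2.copyMakeBorder(b,0,a.shape[0]-b.shape[0],0,0,0);cv2.imwrite("pics/end.png",np.hstack([a,b]));print(a.shape,b.shape)
E
```

```text
(572, 396, 3) (572, 384, 3)
```

View pics/end.png

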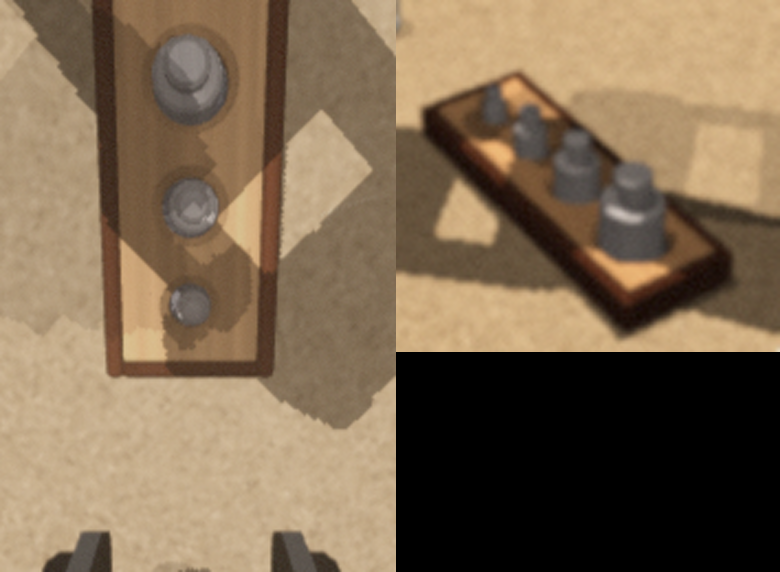

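All four weights stand upright in their seats, in a row from largest to smallest, and the gripper is clear. I'll hand the job in.

```bash
python3 -c "
from rig import env
print(env.close_job())"
```

```text
the job is handed in; nothing more can be done
None
```

I put all four weights upright in the seats of their own size, largest to smallest, and handed the job in at about 33 s; the final pictures looked right, but no verdict came back.

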